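# Edge the cover panel off the sloped stand and rack it

## Robot

A 6-joint arm with a two-finger parallel gripper is mounted at the origin on the work surface. World frame = base frame: x ahead of the robot, y to its left, z up, the work surface at z = 0. Lengths are in m, angles in degrees, forces in N, time in s.
With the tool pointing down it reaches from about 0.275 to 0.85 m from the base axis. Payload 19 kg.
Tool frame: the origin (TCP) lies midway between the tips of the shut fingers; the grasp point (between the pads) lies 19 mm behind it; z points along the fingers, y is the line along which they close (so a half turn about z gives the same grasp; the last joint's range is limited). The gripper opens to 85 mm and grips with 20 to 120 N. Pads are 22 mm wide; open, the fingers measure 114 mm over their backs; the gripper's body (76 mm by 85 mm) begins 54 mm behind the grasp point. The pads swing forward as they close: fully open they stand 13 mm farther back than shut.
Start: joints at [-75.573, 8.623, 82.357, -0, 89.026, -7.678], TCP at [0.216, -0.533, 0.202] pointing down, gripper open.
Joint ranges: [-160.23, 160.23], [-39.13, 120.54], [6.94, 153.29], [-79.49, 259.48], [9.18, 160.14], [-161.06, 161.06]. Speed limits (degrees/s): [108.29, 108.29, 127.2, 172.46, 172.46, 172.46].

## Interface

Orientations are given as [roll, pitch, yaw] about the fixed x, y, z axes, in that order (R = Rz(yaw) Ry(pitch) Rx(roll)).
In Python, from rig import * gives the robot as it stands. The module is installed in compiled form; this text tells all that it offers.
- The arm moves only by the tool arm_command, never from a script. Its argument "moves" is a list of rows, each an object of numbers: "tx", "ty", "tz": the shift along the tool's x, y, z in cm; "rx", "ry", "rz": the turn, a rotation vector about the tool's x, y, z in rad; "claw": the opening in per cent of the stroke, from 0 (shut) to 100 (fully open). A call has exactly 10 rows; each row shifts and turns the commanded pose from where the row before left it, along the tool's axes as they then stand; what a row does not reach is not made up. A row lasts 1/8 s, in which the tool goes at most 62.5 mm and 10.7 degrees, less where a joint would pass 70% of its speed; a pose out of reach is approached as far as the arm can. A call is refused whole if a number of a shift passes 6.25 or a number of a turn 0.188, either way. A call with a gripper value outside its range is refused whole. The fingers move at their own pace and stop on an object; "newtons" is the grip in N (left out, the last holds). Time passes only in rows, so rows that do not move let the fingers close, or fill a call up. It gives the time, the measured TCP pose, the force, the opening and the grip force at its end, in the units of the state.
- read_state(): the state, without advancing time (a new reading comes with each control period).
- capture(name): name is "scene" or "top" or "wrist"; returns the picture (480x640x3 uint8, red, green, blue); there is no depth.
- camera_params(name): a dict with "K" (3x3 intrinsics, pixels), "extrinsics" (4x4, takes a point from camera to world coordinates); the wrist camera has in their place "mount" (4x4, takes a point from camera to tool coordinates, whose origin is the TCP and whose axes are the flange's). Camera axes: x right, y up, looking along -z (the intrinsics and any distortion apply to the point x, -y, -z); pixel columns grow to the right and rows downward; lengths in m; the calibration is good to about 2 mm. A picture is of the moment at which its call begins: read the wrist's pose just before it. camera_params takes no time and is no camera call.
- finish_job(): hands the job in; it is judged then, once.
Trained networks look in the newest picture that a camera, given by its name, has taken for a name from the list of things; names that differ only in an ending like _2 or _b are one class to them, and where a whole thing is asked for, a point or a joint stands for the part that bears it (a point fixed in the world has none). Each returns a list of dicts, best first, with "conf" (0 to 1); they miss things now and then, are a little off and sometimes report something else, mostly with a low value. They report only what shows in the picture. A call takes as long as a camera call. They do not tell look-alikes from the thing itself.
- spot_in(name, camera): "centre" ([column, row] in pixels, amid what is visible of it).
- masks_of(name, camera): "mask" (480x640 bool, what is visible of it) and "centre" ([column, row] in pixels, amid what is visible of it).
- mark_of(name, camera): "centre" ([column, row] in pixels: a listed point, or the origin of a listed thing).
The state is a dict: "clock": time; "q": joint angles; "qvel": joint speeds; "joint_torque": joint torques, N m; "tcp_pos": TCP position; "orientation": TCP orientation; "wrist_force": force on the tool from outside, world axes, zero at the start; "wrist_torque": the same for the moment, N m; "finger_gap": opening from 0.0 (shut) to 1.0 (fully open); "grip_force": force on a finger pad.
Only numpy, scipy, OpenCV 4.12 (cv2) and the standard library are available. Lean on these libraries where they do the work, as an engineer would, in place of code of your own. Each camera call takes 0.05 s, during which the arm holds its last target. There are 200 camera calls.

## Task

The flat metal cover panel lies flush against the sloped stand, where nothing can get behind it: slide it sideways along its ledge until one end sticks out well past the end of the stand, stop while the stand still carries it, then pinch that overhanging end and lift the panel away. Stand it upright on a long edge in the empty slot of the black rack, roughly centred along the slot and lowered all the way to the bottom before you let go. Do not drop it on the bench, and leave the panel already in the rack and the two jars where they are.

Things in the scene. Friction and masses are not known exactly. Their poses are not given: they have to be found in the camera images.
- panel: Cover panel to move: flat bare-aluminium plate, 105 x 170 x 8 mm, about 0.3 kg, dark screw heads and two dark round ports on its face. Origin: its centre, mid-thickness. z: face normal (at first out from the slope, forward and up); y: along the 170 mm length; x: along the 105 mm width (at first straight down the slope; upper long edge at x = -52.5 mm).
- stand: Fixed steel stand, 240 mm long in y, both ends (y = -120 and 120 mm) open with free space beside. Origin: centre of underside, on the bench; z up. Its flat face, 50 degrees from level, looks to +x and up. The panel leans on it, lower edge on a ledge standing 14 mm out from the face. Face board 10 mm thick; base plate x -63 to 63, 8 mm high; nothing is longer than the face.
- rack: Fixed black plastic rack, 115 x 130 mm, two slots along its y, open at both ends, 13 mm wide, 35 mm deep. Origin: centre of underside, on the bench; z up. Base 10 mm thick; walls tops at z = 45 mm. The slot at x = -26 mm holds a smaller panel; the one at x = +26 mm is empty.
- slot (a point): Centre of the floor of the empty slot, 10 mm above the bench; x across the slot (13 mm wide), y along it (130 mm), z up: axes as the rack's.
- spare: Smaller aluminium panel, 85 x 140 x 8 mm, loose, already standing upright in the rack's other slot, its top 95 mm above the bench; leave it. Origin at its centre; its x points down, its y along the slot.
- jar: Amber glass sample jar with a black lid, 60 mm in diameter, 85 mm high, standing loose; leave it. Origin: centre of its underside.
- flask: White plastic jar with a white lid, 58 mm in diameter, 100 mm high, standing loose; leave it. Origin: centre of its underside.
- stand_foot (a point): Middle (stand y = 0) of the foot line where the stand's sloped face meets the ledge: 40 mm forward (+x) of the stand's origin and 35 mm above the bench. Axes as the stand's.
- stand_top (a point): Middle (stand y = 0) of the top edge of the sloped face, 125 mm up the slope from the foot line, 20 mm beyond the panel's upper edge; about 40 mm behind (-x) the stand's origin, 131 mm above the bench. Axes as the stand's.
Not all that is in view belongs to the job. What is shaped like the panel but brown or turquoise is not meant.

How it is judged (in metres and radians):
On the way, in this order (a step that is already met when the one before it is completed fails the run):
1. the panel overhangs one end of the stand by at least 25 mm, still lying flat against the sloped face ((y of panel in the frame of stand above 0.06 m or y of panel in the frame of stand below -0.06 m) and contact force between panel and stand above 0.3 N and angle between the y axis of panel and the y axis of stand, either way round below 0.12 rad and distance between panel and stand below 0.17 m and angle between panel's own z axis and vertical between 0.75 and 1 rad), for 0.2 s.
2. the panel is held by the fingers, clear of the stand (contact force between panel and stand below 0.05 N and contact force between the fingers and panel above 2 N), for 0.2 s.
3. while still held, the panel's lower edge is in the empty slot, within 12 mm of its floor (contact force between the fingers and panel above 1 N and z of panel in the frame of slot below 0.0645 m and x of panel in the frame of slot between -0.012 and 0.012 m and angle between the x axis of panel and the z axis of rack, either way round below 0.2 rad), for 0.1 s.
At the end, for the whole second after the job is handed in: The panel stands on a long edge on the floor of the empty slot (centre 48 to 57 mm above the slot floor), upright within 0.2 rad, along the slot within 0.15 rad, centred along it within 30 mm, at rest and released (z of panel in the frame of slot between 0.048 and 0.057 m and x of panel in the frame of slot between -0.012 and 0.012 m and y of panel in the frame of slot between -0.03 and 0.03 m and angle between the x axis of panel and the z axis of rack, either way round below 0.2 rad and angle between the y axis of panel and the y axis of rack, either way round below 0.15 rad and linear speed of panel below 0.02 m/s); the robot touches nothing.
It fails at once if the panel is dropped onto the bench (height (world z) of panel below 0.045 m).
It fails at once if the panel already in the rack is moved more than 20 mm (distance of spare from where it was at the start of the episode above 0.02 m).
It fails at once if the amber jar is moved more than 20 mm (distance of jar from where it was at the start of the episode above 0.02 m).
It fails at once if the white jar is moved more than 20 mm (distance of flask from where it was at the start of the episode above 0.02 m).
It also fails if it takes over 58 s, if anything falls off the work surface, if the arm or the gripper's body presses on something with over 40 N, if the wrist force passes 120 N, or if a joint passes its speed limit or range.

## Working session

There is one attempt and no reset: what is moved stays moved. The work goes in short steps, Python scripts to look and compute and a tool call to move; the robot and the scene stay as the last step left them, time stands still between calls to the robot, and variables do not carry over. Pictures are saved under pics/ and viewed, at most 10 in all, crops included, and the job is handed in when it is done.

Besides the shell and the picture viewer there is one more tool, called after "Request:" as a command line: name --argument value ..., lists and objects as JSON in quotes. arm_command: Moves the arm, as the interface text tells. Its arguments: {"type":"object","properties":{"moves":{"type":"array"},"newtons":{"type":"number"}},"required":["moves"]}

```bash
mkdir -p pics
cat > h.py <<'E'
import numpy as np, cv2, json
from rig import *
from scipy.spatial.transform import Rotation as R
def cam(name):
    p=camera_params(name); K=np.array(p["K"])
    if "extrinsics" in p: T=np.array(p["extrinsics"])
    else:
        s=read_state(); T0=np.eye(4); T0[:3,:3]=R.from_euler('xyz',s["orientation"],degrees=True).as_matrix(); T0[:3,3]=s["tcp_pos"]; T=T0@np.array(p["mount"])
    return K,T,p
def ray(px,K,T):
    d=np.linalg.inv(K)@[px[0],px[1],1]; d=T[:3,:3]@[d[0],-d[1],-d[2]]; return T[:3,3],d/np.linalg.norm(d)
def proj(P,K,T):
    P=np.atleast_2d(P); c=(P-T[:3,3])@T[:3,:3]; u=np.c_[c[:,0],-c[:,1],-c[:,2]]@K.T; return u[:,:2]/u[:,2:]
def tri(rs):
    A=np.zeros((3,3));b=np.zeros(3)
    for o,d in rs: M=np.eye(3)-np.outer(d,d);A+=M;b+=M@o
    x=np.linalg.solve(A,b); return x,[np.linalg.norm((np.eye(3)-np.outer(d,d))@(x-o)) for o,d in rs]
def onz(px,K,T,z):
    o,d=ray(px,K,T); return o+d*(z-o[2])/d[2]
def save(img,n): cv2.imwrite(f"pics/{n}.png",cv2.cvtColor(img,cv2.COLOR_RGB2BGR))
E
python3 - <<'E'
from h import *
print(read_state())
C={n:cam(n) for n in("scene","top")}
print({n:[k for k in C[n][2]] for n in C}, C['scene'][2])
I={n:capture(n) for n in C}
save(np.vstack([I['scene']]),"s0");save(I['top'],"t0")
for t in ["panel","stand","rack","slot","spare","jar","flask","stand_foot","stand_top"]:
    D={n:mark_of(t,n) for n in C}
    print(t,{n:[(np.round(x["centre"]).tolist(),round(x["conf"],2)) for x in D[n]] for n in D})
    if D['scene'] and D['top']:
        x,e=tri([ray(D[n][0]["centre"],*C[n][:2]) for n in C]); print("   ",x.round(4),np.round(e,4))
E
```

```text
{'clock': 0.0, 'q': array([-7.55738368e+01,  8.65108102e+00,  8.23925793e+01,  1.97733711e-03,
        8.90270576e+01, -7.67703876e+00]), 'qvel': array([-0.07515192,  0.08120988, -0.0473095 , -0.01912366, -0.02814944,
        0.01145272]), 'joint_torque': array([-3.98478296e-03, -7.13051605e+01, -5.70870352e+01, -4.46938684e-04,
        8.86977796e-03, -3.62604010e-05]), 'tcp_pos': array([ 0.21628603, -0.53246553,  0.2011779 ]), 'orientation': array([-1.79930180e+02, -1.14064247e-02,  2.21031602e+01]), 'wrist_force': array([ 0.58561199, -0.06334003,  0.63446574]), 'wrist_torque': array([0.01469414, 0.02675501, 0.01171231]), 'grip_force': 0.0, 'finger_gap': 0.9987414667651389}
{'scene': ['K', 'extrinsics'], 'top': ['K', 'extrinsics']} {'K': array([[482.71599956,   0.        , 322.79888852],
       [  0.        , 482.71599956, 247.22173328],
       [  0.        ,   0.        ,   1.        ]]), 'extrinsics': array([[-0.47586708, -0.66617538,  0.57424811,  1.09808469],
       [ 0.87937892, -0.37195843,  0.29721985,  0.30716828],
       [ 0.01559588,  0.64641882,  0.76282336,  0.90433136]
[... 689 characters left out ...]
)]}
    [0.5051 0.2837 0.0134] [0.0027 0.0027]
spare {'scene': [([442.0, 296.0], 0.91), ([292.0, 237.0], 0.66)], 'top': [([171.0, 264.0], 0.58)]}
    [0.4544 0.2641 0.054 ] [0.0003 0.0003]
jar {'scene': [([328.0, 365.0], 0.55)], 'top': [([245.0, 148.0], 0.87)]}
    [0.6922 0.1203 0.0107] [0.0048 0.0048]
flask {'scene': [([394.0, 374.0], 0.76)], 'top': [([192.0, 174.0], 0.59)]}
    [ 0.6408  0.2367 -0.0019] [0.0013 0.0013]
stand_foot {'scene': [([277.0, 255.0], 0.85)], 'top': [([365.0, 225.0], 0.57)]}
    [ 0.5198 -0.1126  0.0396] [0.0011 0.0011]
stand_top {'scene': [([295.0, 204.0], 0.68), ([439.0, 327.0], 0.38)], 'top': [([374.0, 265.0], 0.58)]}
    [ 0.4373 -0.1114  0.1358] [0.0036 0.0036]
```

View pics/s0.png

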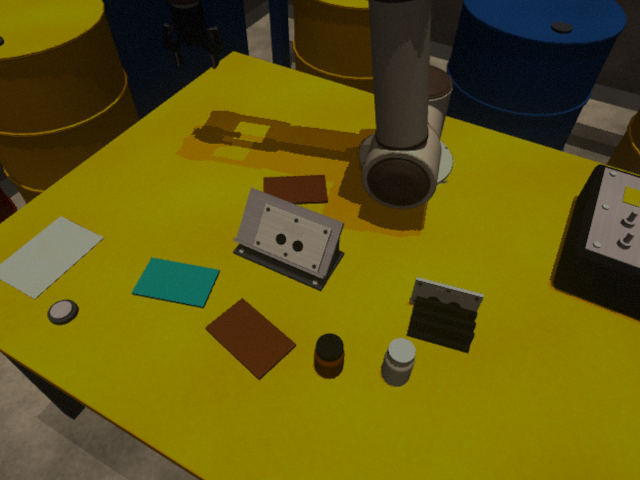

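View pics/t0.png

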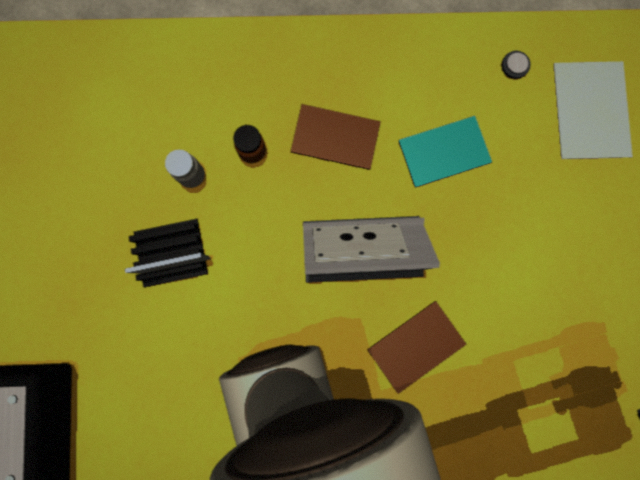

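The scene shows several panel-like things. In scene and top pixels they are:
- Aluminium plate with dark ports on the stand: (292,236) and (360,241).
- Brown sheets: (295,188)/(418,347) and (250,336)/(336,137).
- Turquoise sheet: (178,282)/(446,151).
- Spare in the rack: (445,296).

Only the plate on the stand fits: bare aluminium with two ports, lying on the slope. I'll fit poses to the masks and confirm with one enlarged crop.

```bash
cat > fit.py <<'E'
from h import *
from scipy.optimize import minimize
C={n:cam(n) for n in("scene","top")}
I={n:capture(n) for n in C}
near={'panel':{'scene':(292,236),'top':(360,241)},'stand':{'scene':(288,250),'top':(365,250)},'rack':{'scene':(441,325),'top':(168,250)},'spare':{'scene':(445,296),'top':(165,265)}}
def getm(t,n):
    D=[d for d in masks_of(t,n) if np.hypot(*(np.array(d["centre"])-near[t][n]))<20]
    return D[0]["mask"] if D else None
M={(t,n):getm(t,n) for t in near for n in C}
print({k:None if v is None else int(v.sum()) for k,v in M.items()})
def box(x,y,z): return np.array([[a,b,c] for a in x for b in y for c in z])
c,s=np.cos(np.radians(50)),np.sin(np.radians(50))
Rp=np.array([[c,0,s],[0,1,0],[-s,0,c]])
face=lambda L,u0,u1,w0,w1:np.array([[.04-u*c+w*s,y,.035+u*s+w*c] for u in(u0,u1) for w in(w0,w1) for y in(-L,L)])
mod={'panel':face(.085,0,.105,0,.008),'stand':np.vstack([face(.12,0,.125,-.01,0),face(.12,-.01,0,0,.014),box((-.063,.063),(-.12,.12),(0,.008))]),
 'rack':box((-.0575,.0575),(-.065,.065),(0,.045)),'spare':box((-.03,-.022),(-.07,.07),(.01,.095))}
def W(P,q): cs,sn=np.cos(q[2]),np.sin(q[2]); return np.c_[cs*P[:,0]-sn*P[:,1]+q[0],sn*P[:,0]+cs*P[:,1]+q[1],P[:,2]]
def sil(P,n,S=4):
    m=np.zeros((480*S,640*S),np.uint8); h=cv2.convexHull((proj(P,*C[n][:2])*S).astype(np.int32)); cv2.fillConvexPoly(m,h,1); return m
def fit(t,q0):
    def f(q):
        e=0
        for n in C:
            m=M[t,n]
            if m is None: continue
            if t=='rack' and M['spare',n] is not None: m=m&~M['spare',n]
            p=cv2.resize(sil(W(mod[t],q),n),(640,480),interpolation=cv2.INTER_AREA*1).astype(float) if 0 else cv2.resize(sil(W(mod[t],q),n).astype(np.float32),(640,480),interpolation=cv2.INTER_AREA)
            d=np.abs(p-m)
            if t=='rack' and M['spare',n] is not None: d=d*(~M['spare',n])
            e+=d.sum()/m.sum()
        return e
    sx=np.array(q0)+np.array([[0,0,0],[.01,0,0],[0,.01,0],[0,0,.1]])
    r=minimize(f,q0,method='Nelder-Mead',options=dict(initial_simplex=sx,xatol=2e-4,fatol=1e-4)); return r.x,r.fun
Q={}
for t,q0 in (('stand',[.479,-.108,0]),('panel',[.479,-.1,0]),('rack',[.476,.28,.14]),('spare',[.476,.28,.14])):
    if any(M[t,n] is not None for n in C):
        Q[t],e=fit(t,q0); print(t,Q[t].round(4),round(e,3),"yaw",round(np.degrees(Q[t][2]),1))
out=[]
for n,(x0,y0) in (('scene',(220,175)),('scene',(395,265)),('top',(290,190)),('top',(110,200))):
    S=4; img=cv2.resize(I[n],None,fx=S,fy=S)
    for t,col in (('stand',(255,0,0)),('panel',(0,255,0)),('rack',(255,0,255)),('spare',(0,0,255))):
        if t in Q: cv2.polylines(img,[cv2.convexHull((proj(W(mod[t],Q[t]),*C[n][:2])*S+2).astype(np.int32))],True,col,1)
    w=160 if x0 in(220,290) else 120
    k=img[y0*S:(y0+118)*S,x0*S:(x0+w)*S]; out.append(cv2.resize(k,(400,295)))
save(np.vstack([np.hstack(out[:2]),np.hstack(out[2:])]),"fit0")
E
python3 fit.py
```

```text
{('panel', 'scene'): 3196, ('panel', 'top'): 3218, ('stand', 'scene'): 4099, ('stand', 'top'): 4506, ('rack', 'scene'): None, ('rack', 'top'): 3497, ('spare', 'scene'): 1281, ('spare', 'top'): 666}
stand [ 0.4761 -0.1078  0.0173] 1.623 yaw 1.0
panel [ 0.4761 -0.0936  0.0254] 0.089 yaw 1.5
rack [0.476  0.277  0.1668] 0.102 yaw 9.6
spare [0.4798 0.2748 0.1746] 0.58 yaw 10.0
```

View pics/fit0.png

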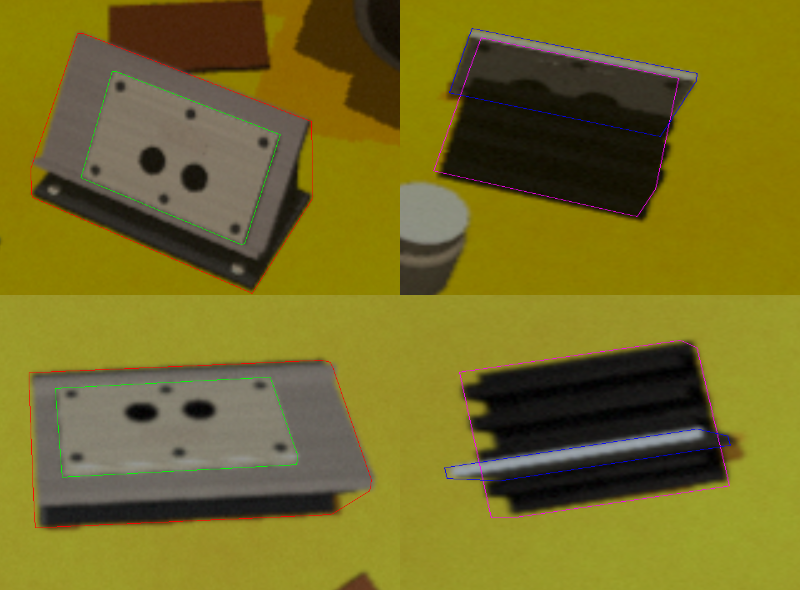

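The overlay fits the plate on the stand, with its two ports and screw heads. The panel sits 14 mm towards +y on the stand. The rack is at about (0.476, 0.277) with a yaw of about 10°. I'll push the panel's +y end towards -y, then grip the -y overhang.

```bash
cat > plan.py <<'E'
from h import *
from scipy.spatial.transform import Slerp
def ori(yaw,tilt): # tool down with yaw, then tilted about world axis (Rz(yaw-90)*Y) by tilt deg
    a=R.from_euler('z',yaw-90,degrees=True); return a*R.from_euler('y',tilt,degrees=True)*R.from_euler('zx',[0,0])*R.from_euler('z',90,degrees=True)*R.from_euler('x',180,degrees=True)
def plan(wps):
    s=read_state(); p=np.array(s["tcp_pos"]); r=R.from_euler('xyz',s["orientation"],degrees=True); rows=[]
    print("now",p.round(4),np.round(s["orientation"],2),"t",round(s["clock"],2))
    for pos,ro,N,claw in wps:
        p0,r0=p,r; sl=Slerp([0,1],R.concatenate([r0,ro]))
        for k in range(1,N+1):
            tp=p0+(np.array(pos)-p0)*k/N; tr=sl([k/N])[0]
            t=np.round(r.inv().apply(tp-p)*100,2); v=np.round((r.inv()*tr).as_rotvec(),3)
            p=p+r.apply(t/100); r=r*R.from_rotvec(v)
            d={}
            for n,x in zip(("tx","ty","tz","rx","ry","rz"),[*t,*v]):
                if abs(x)>.0005: d[n]=float(x)
            if claw is not None: d["claw"]=claw
            rows.append(d)
    while len(rows)%10: rows.append({})
    for i in range(0,len(rows),10): print(json.dumps(rows[i:i+10]))
E
python3 - <<'E'
from plan import *
plan([([.42,-.25,.25],ori(90,0),9,0),([.52,0.015,.20],ori(90,45),8,0),([.51,.0146,.09],ori(90,45),3,0)])
E
```

```text
now [ 0.2164 -0.5327  0.2017] [-179.99   -0.     22.11] t 1.5
[{"tx": 3.28, "ty": -2.06, "tz": -0.54, "rz": -0.132, "claw": 0}, {"tx": 3.52, "ty": -1.61, "tz": -0.53, "rz": -0.131, "claw": 0}, {"tx": 3.7, "ty": -1.13, "tz": -0.54, "rz": -0.132, "claw": 0}, {"tx": 3.82, "ty": -0.64, "tz": -0.53, "rz": -0.132, "claw": 0}, {"tx": 3.87, "ty": -0.13, "tz": -0.54, "rz": -0.131, "claw": 0}, {"tx": 3.85, "ty": 0.37, "tz": -0.54, "rz": -0.132, "claw": 0}, {"tx": 3.77, "ty": 0.88, "tz": -0.53, "rz": -0.132, "claw": 0}, {"tx": 3.62, "ty": 1.37, "tz": -0.54, "rz": -0.131, "claw": 0}, {"tx": 3.41, "ty": 1.83, "tz": -0.53, "rz": -0.132, "claw": 0}, {"tx": 3.31, "ty": 1.25, "tz": 0.63, "rx": 0.098, "claw": 0}]
[{"tx": 3.32, "ty": 1.31, "tz": 0.49, "rx": 0.098, "claw": 0}, {"tx": 3.31, "ty": 1.34, "tz": 0.38, "rx": 0.099, "claw": 0}, {"tx": 3.31, "ty": 1.38, "tz": 0.23, "rx": 0.098, "claw": 0}, {"tx": 3.31, "ty": 1.4, "tz": 0.1, "rx": 0.098, "claw": 0}, {"tx": 3.32, "ty": 1.39, "tz": -0.04, "rx": 0.098, "claw": 0}, {"tx": 3.31, "ty": 1.39, "tz": -0.17, "rx": 0.098, "claw": 0}, {"tx": 3.31, "ty": 1.36, "tz": -0.31, "rx": 0.098, "claw": 0}, {"tx": -0.01, "ty": 2.36, "tz": 2.83, "claw": 0}, {"tx": -0.02, "ty": 2.35, "tz": 2.83, "claw": 0}, {"tx": -0.01, "ty": 2.36, "tz": 2.82, "claw": 0}]
```

Request:
arm_command --moves '[{"tx":3.28,"ty":-2.06,"tz":-0.54,"rz":-0.132,"claw":0},{"tx":3.52,"ty":-1.61,"tz":-0.53,"rz":-0.131,"claw":0},{"tx":3.7,"ty":-1.13,"tz":-0.54,"rz":-0.132,"claw":0},{"tx":3.82,"ty":-0.64,"tz":-0.53,"rz":-0.132,"claw":0},{"tx":3.87,"ty":-0.13,"tz":-0.54,"rz":-0.131,"claw":0},{"tx":3.85,"ty":0.37,"tz":-0.54,"rz":-0.132,"claw":0},{"tx":3.77,"ty":0.88,"tz":-0.53,"rz":-0.132,"claw":0},{"tx":3.62,"ty":1.37,"tz":-0.54,"rz":-0.131,"claw":0},{"tx":3.41,"ty":1.83,"tz":-0.53,"rz":-0.132,"claw":0},{"tx":3.31,"ty":1.25,"tz":0.63,"rx":0.098,"claw":0}]'

```text
validation failed for argument at $.mo...
```

Request:
arm_command --moves '[{"tx":3.32,"ty":1.31,"tz":0.49,"rx":0.098,"claw":0},{"tx":3.31,"ty":1.34,"tz":0.38,"rx":0.099,"claw":0},{"tx":3.31,"ty":1.38,"tz":0.23,"rx":0.098,"claw":0},{"tx":3.31,"ty":1.4,"tz":0.1,"rx":0.098,"claw":0},{"tx":3.32,"ty":1.39,"tz":-0.04,"rx":0.098,"claw":0},{"tx":3.31,"ty":1.39,"tz":-0.17,"rx":0.098,"claw":0},{"tx":3.31,"ty":1.36,"tz":-0.31,"rx":0.098,"claw":0},{"tx":-0.01,"ty":2.36,"tz":2.83,"claw":0},{"tx":-0.02,"ty":2.35,"tz":2.83,"claw":0},{"tx":-0.01,"ty":2.36,"tz":2.82,"claw":0}]'

```text
validation failed for argument at $.mo...
```

Request:
arm_command --moves '[{"tx":3.28,"ty":-2.06,"tz":-0.54,"rx":0,"ry":0,"rz":-0.132,"claw":0},{"tx":3.52,"ty":-1.61,"tz":-0.53,"rx":0,"ry":0,"rz":-0.131,"claw":0},{"tx":3.7,"ty":-1.13,"tz":-0.54,"rx":0,"ry":0,"rz":-0.132,"claw":0},{"tx":3.82,"ty":-0.64,"tz":-0.53,"rx":0,"ry":0,"rz":-0.132,"claw":0},{"tx":3.87,"ty":-0.13,"tz":-0.54,"rx":0,"ry":0,"rz":-0.131,"claw":0},{"tx":3.85,"ty":0.37,"tz":-0.54,"rx":0,"ry":0,"rz":-0.132,"claw":0},{"tx":3.77,"ty":0.88,"tz":-0.53,"rx":0,"ry":0,"rz":-0.132,"claw":0},{"tx":3.62,"ty":1.37,"tz":-0.54,"rx":0,"ry":0,"rz":-0.131,"claw":0},{"tx":3.41,"ty":1.83,"tz":-0.53,"rx":0,"ry":0,"rz":-0.132,"claw":0},{"tx":3.31,"ty":1.25,"tz":0.63,"rx":0.098,"ry":0,"rz":0,"claw":0}]'

```text
clock: 2.75
tcp_pos: [0.4327, -0.2163, 0.2451]
orientation: [-174.4, 0.1, 90.1]
wrist_force: [-0.3, -0.1, -0.2]
finger_gap: -0.001
grip_force: 0.0
```

Request:
arm_command --moves '[{"tx":3.32,"ty":1.31,"tz":0.49,"rx":0.098,"ry":0,"rz":0,"claw":0},{"tx":3.31,"ty":1.34,"tz":0.38,"rx":0.099,"ry":0,"rz":0,"claw":0},{"tx":3.31,"ty":1.38,"tz":0.23,"rx":0.098,"ry":0,"rz":0,"claw":0},{"tx":3.31,"ty":1.4,"tz":0.1,"rx":0.098,"ry":0,"rz":0,"claw":0},{"tx":3.32,"ty":1.39,"tz":-0.04,"rx":0.098,"ry":0,"rz":0,"claw":0},{"tx":3.31,"ty":1.39,"tz":-0.17,"rx":0.098,"ry":0,"rz":0,"claw":0},{"tx":3.31,"ty":1.36,"tz":-0.31,"rx":0.098,"ry":0,"rz":0,"claw":0},{"tx":-0.01,"ty":2.36,"tz":2.83,"rx":0,"ry":0,"rz":0,"claw":0},{"tx":-0.02,"ty":2.35,"tz":2.83,"rx":0,"ry":0,"rz":0,"claw":0},{"tx":-0.01,"ty":2.36,"tz":2.82,"rx":0,"ry":0,"rz":0,"claw":0}]'

```text
clock: 4.0
tcp_pos: [0.5099, 0.0147, 0.0886]
orientation: [-135.0, -0.0, 90.0]
wrist_force: [0.0, 0.2, -0.7]
finger_gap: -0.0
grip_force: 0.0
```

```bash
sed -i 's/if abs(x)>.0005: d\[n\]=float(x)/d[n]=float(x) if abs(x)>.0005 else 0/; s/rows.append({})/rows.append({**dict.fromkeys(("tx","ty","tz","rx","ry","rz"),0),"claw":claw})/' plan.py
python3 - <<'E'
from plan import *
o=ori(91.3,45)
plan([([.496,.0146,.060],o,4,0),([.4986,-.0914,.060],o,14,0)])
I=capture("wrist");save(I,"w1")
K,T,p=cam("wrist")
q=(.476,-.0936,.024)
c,s=np.cos(np.radians(50)),np.sin(np.radians(50))
print([np.round(x["centre"]) for x in mark_of("panel","wrist")])
E
```

```text
now [0.5099 0.0147 0.0886] [-1.3502e+02 -1.0000e-02  9.0010e+01] t 4.0
[{"tx": 0, "ty": 0.26, "tz": 0.75, "rx": 0, "ry": -0.004, "rz": -0.004, "claw": 0}, {"tx": 0, "ty": 0.26, "tz": 0.75, "rx": 0, "ry": -0.004, "rz": -0.004, "claw": 0}, {"tx": 0, "ty": 0.26, "tz": 0.76, "rx": 0, "ry": -0.004, "rz": -0.004, "claw": 0}, {"tx": 0, "ty": 0.26, "tz": 0.75, "rx": 0, "ry": -0.004, "rz": -0.004, "claw": 0}, {"tx": -0.76, "ty": 0, "tz": 0, "rx": 0, "ry": 0, "rz": 0, "claw": 0}, {"tx": -0.75, "ty": 0, "tz": 0, "rx": 0, "ry": 0, "rz": 0, "claw": 0}, {"tx": -0.76, "ty": 0, "tz": 0, "rx": 0, "ry": 0, "rz": 0, "claw": 0}, {"tx": -0.76, "ty": 0, "tz": 0, "rx": 0, "ry": 0, "rz": 0, "claw": 0}, {"tx": -0.76, "ty": 0, "tz": -0.01, "rx": 0, "ry": 0, "rz": 0, "claw": 0}, {"tx": -0.75, "ty": 0, "tz": 0, "rx": 0, "ry": 0, "rz": 0, "claw": 0}]
[{"tx": -0.76, "ty": 0, "tz": 0, "rx": 0, "ry": 0, "rz": 0, "claw": 0}, {"tx": -0.76, "ty": 0.01, "tz": 0, "rx": 0, "ry": 0, "rz": 0, "claw": 0}, {"tx": -0.75, "ty": 0, "tz": 0, "rx": 0, "ry": 0, "rz": 0, "claw": 0}, {"tx": -0.76, "ty": 0, "tz": 0, "rx": 0, "ry": 0, "rz": 0, "claw": 0}, {"tx": -0.76, "ty": 0, "tz": 0, "rx": 0, "ry": 0, "rz": 0, "claw": 0}, {"tx": -0.76, "ty": 0, "tz": 0, "rx": 0, "ry": 0, "rz": 0, "claw": 0}, {"tx": -0.75, "ty": 0, "tz": 0, "rx": 0, "ry": 0, "rz": 0, "claw": 0}, {"tx": -0.76, "ty": 0, "tz": -0.01, "rx": 0, "ry": 0, "rz": 0, "claw": 0}, {"tx": 0, "ty": 0, "tz": 0, "rx": 0, "ry": 0, "rz": 0, "claw": 0}, {"tx": 0, "ty": 0, "tz": 0, "rx": 0, "ry": 0, "rz": 0, "claw": 0}]
[array([299., 423.])]
```

View pics/w1.png

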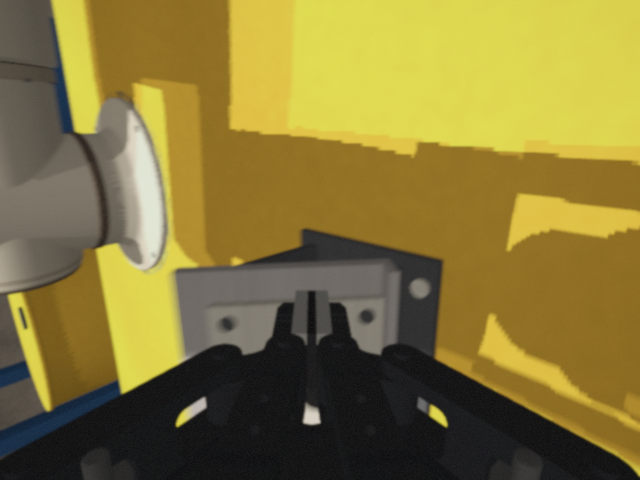

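The wrist view shows the panel's +y end at row ~303, the stand's end at row ~263 and the fingertips at (312,292) beyond the panel's end. I'll descend and push.

Request:
arm_command --moves '[{"tx":0,"ty":0.26,"tz":0.75,"rx":0,"ry":-0.004,"rz":-0.004,"claw":0},{"tx":0,"ty":0.26,"tz":0.75,"rx":0,"ry":-0.004,"rz":-0.004,"claw":0},{"tx":0,"ty":0.26,"tz":0.76,"rx":0,"ry":-0.004,"rz":-0.004,"claw":0},{"tx":0,"ty":0.26,"tz":0.75,"rx":0,"ry":-0.004,"rz":-0.004,"claw":0},{"tx":-0.8,"ty":0,"tz":0,"rx":0,"ry":0,"rz":0,"claw":0},{"tx":-0.7,"ty":0,"tz":0,"rx":0,"ry":0,"rz":0,"claw":0},{"tx":-0.7,"ty":0,"tz":0,"rx":0,"ry":0,"rz":0,"claw":0},{"tx":-0.7,"ty":0,"tz":0,"rx":0,"ry":0,"rz":0,"claw":0},{"tx":-0.7,"ty":0,"tz":0,"rx":0,"ry":0,"rz":0,"claw":0},{"tx":0,"ty":0,"tz":0,"rx":0,"ry":0,"rz":0,"claw":0}]'

```text
clock: 5.35
tcp_pos: [0.4969, -0.022, 0.0614]
orientation: [-135.0, -0.0, 91.3]
wrist_force: [0.5, -0.3, 0.1]
finger_gap: -0.001
grip_force: 0.0
```

Run:
```python
from h import *
print(read_state()["wrist_force"],read_state()["tcp_pos"])
I=capture("scene");save(cv2.resize(I[170:300,210:360],None,fx=4,fy=4),"s1")
```

```text
[ 0.5055226  -0.283527    0.13929062] [ 0.49694064 -0.02204139  0.06138742]
```

View pics/s1.png

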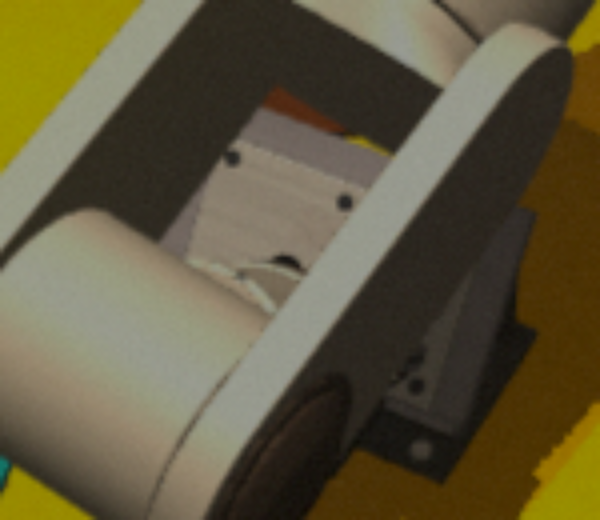

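Run:
```python
from h import *
K,T,p=cam("wrist");I=capture("wrist")
s=read_state();rr=R.from_euler('xyz',s["orientation"],degrees=True)
P=np.array([s["tcp_pos"]+rr.apply([a,0,0]) for a in(0,.011,-.011)]);print(proj(P,K,T).round(0))
# panel model corners
c,sn=np.cos(np.radians(50)),np.sin(np.radians(50))
f=np.array([[.04-u*c+w*sn,y,.035+u*sn+w*c] for u,y in((0,-.085),(0,.085),(.105,.085),(.105,-.085)) for w in(.008,)])
q=(.476,-.0936,.0254);cs,si=np.cos(q[2]),np.sin(q[2])
F=np.c_[cs*f[:,0]-si*f[:,1]+q[0],si*f[:,0]+cs*f[:,1]+q[1],f[:,2]]
pp=proj(F,K,T);print(pp.round(0))
J=I.copy();cv2.polylines(J,[pp.astype(np.int32)],True,(0,255,0),1)
for a in proj(P,K,T): cv2.circle(J,tuple(int(v) for v in a),3,(255,0,0),-1)
save(J,"w2")
```

```text
[[313. 280.]
 [313. 260.]
 [313. 300.]]
[[364. 514.]
 [377. 256.]
 [157. 263.]
 [192. 529.]]
```

View pics/w2.png

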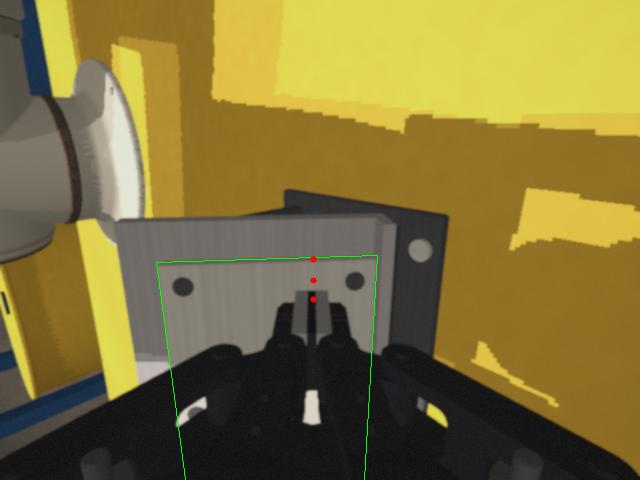

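The panel model lines up with the wrist picture, with the far edge at row ~258. The tip is floating over the panel instead of beside it. I'll touch down gently to find the real height.

Request:
arm_command --moves '[{"tx":0,"ty":0,"tz":0.1,"rx":0,"ry":0,"rz":0,"claw":0},{"tx":0,"ty":0,"tz":0.1,"rx":0,"ry":0,"rz":0,"claw":0},{"tx":0,"ty":0,"tz":0.1,"rx":0,"ry":0,"rz":0,"claw":0},{"tx":0,"ty":0,"tz":0,"rx":0,"ry":0,"rz":0,"claw":0},{"tx":0,"ty":0,"tz":0,"rx":0,"ry":0,"rz":0,"claw":0},{"tx":0,"ty":0,"tz":0,"rx":0,"ry":0,"rz":0,"claw":0},{"tx":0,"ty":0,"tz":0,"rx":0,"ry":0,"rz":0,"claw":0},{"tx":0,"ty":0,"tz":0,"rx":0,"ry":0,"rz":0,"claw":0},{"tx":0,"ty":0,"tz":0,"rx":0,"ry":0,"rz":0,"claw":0},{"tx":0,"ty":0,"tz":0,"rx":0,"ry":0,"rz":0,"claw":0}]'

```text
clock: 6.7
tcp_pos: [0.4948, -0.0216, 0.0593]
orientation: [-135.0, -0.0, 91.3]
wrist_force: [-0.3, -0.3, 0.9]
finger_gap: -0.002
grip_force: 0.0
```

Run:
```python
from h import *
s=read_state();print(s["tcp_pos"],s["wrist_force"],s["wrist_torque"])
p=camera_params("wrist");print(np.array(p["mount"]).round(3),p["K"])
```

```text
[ 0.49481206 -0.0215964   0.05926109] [-0.28353986 -0.3376009   0.91740941] [ 0.03235213 -0.35537481 -0.04407671]
[[-0.001  0.957  0.289  0.073]
 [ 1.     0.     0.    -0.001]
 [ 0.     0.289 -0.957 -0.172]
 [ 0.     0.     0.     1.   ]] [[367.74044272   0.         311.24300009]
 [  0.         367.74044272 241.5551349 ]
 [  0.           0.           1.        ]]
```

Request:
arm_command --moves '[{"tx":0,"ty":0,"tz":0.1,"rx":0,"ry":0,"rz":0,"claw":0},{"tx":0,"ty":0,"tz":0.1,"rx":0,"ry":0,"rz":0,"claw":0},{"tx":0,"ty":0,"tz":0.1,"rx":0,"ry":0,"rz":0,"claw":0},{"tx":0,"ty":0,"tz":0.1,"rx":0,"ry":0,"rz":0,"claw":0},{"tx":0,"ty":0,"tz":0,"rx":0,"ry":0,"rz":0,"claw":0},{"tx":0,"ty":0,"tz":0,"rx":0,"ry":0,"rz":0,"claw":0},{"tx":0,"ty":0,"tz":0,"rx":0,"ry":0,"rz":0,"claw":0},{"tx":0,"ty":0,"tz":0,"rx":0,"ry":0,"rz":0,"claw":0},{"tx":0,"ty":0,"tz":0,"rx":0,"ry":0,"rz":0,"claw":0},{"tx":0,"ty":0,"tz":0,"rx":0,"ry":0,"rz":0,"claw":0}]'

```text
clock: 7.95
tcp_pos: [0.492, -0.0217, 0.0564]
orientation: [-135.0, -0.0, 91.3]
wrist_force: [-0.1, -0.7, -0.4]
finger_gap: -0.001
grip_force: 0.0
```

Request:
arm_command --moves '[{"tx":0,"ty":0,"tz":0.1,"rx":0,"ry":0,"rz":0,"claw":0},{"tx":0,"ty":0,"tz":0.1,"rx":0,"ry":0,"rz":0,"claw":0},{"tx":0,"ty":0,"tz":0.1,"rx":0,"ry":0,"rz":0,"claw":0},{"tx":0,"ty":0,"tz":0.1,"rx":0,"ry":0,"rz":0,"claw":0},{"tx":0,"ty":0,"tz":0.1,"rx":0,"ry":0,"rz":0,"claw":0},{"tx":0,"ty":0,"tz":0,"rx":0,"ry":0,"rz":0,"claw":0},{"tx":0,"ty":0,"tz":0,"rx":0,"ry":0,"rz":0,"claw":0},{"tx":0,"ty":0,"tz":0,"rx":0,"ry":0,"rz":0,"claw":0},{"tx":0,"ty":0,"tz":0,"rx":0,"ry":0,"rz":0,"claw":0},{"tx":0,"ty":0,"tz":0,"rx":0,"ry":0,"rz":0,"claw":0}]'

```text
clock: 9.2
tcp_pos: [0.4884, -0.0217, 0.0529]
orientation: [-135.0, -0.0, 91.3]
wrist_force: [0.3, 0.1, 0.1]
finger_gap: 0.002
grip_force: 0.0
```

Run:
```python
from h import *
I=capture("wrist");s=read_state();print(s["tcp_pos"],s["wrist_force"],s["wrist_torque"])
save(I,"w3")
```

```text
[ 0.4884587  -0.02174371  0.05289887] [-0.56611309 -0.25847949 -0.27279281] [-0.00619864 -0.36712197 -0.05692549]
```

View pics/w3.png

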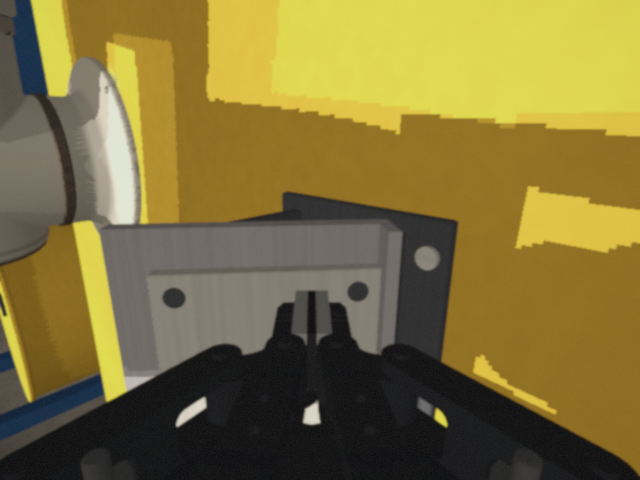

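The tip still hovers at (312,292) over the panel with no contact, so the real fingertips sit short of the nominal TCP. I'll keep feeling downward.

Request:
arm_command --moves '[{"tx":0,"ty":0,"tz":0.1,"rx":0,"ry":0,"rz":0,"claw":0},{"tx":0,"ty":0,"tz":0.1,"rx":0,"ry":0,"rz":0,"claw":0},{"tx":0,"ty":0,"tz":0.1,"rx":0,"ry":0,"rz":0,"claw":0},{"tx":0,"ty":0,"tz":0.1,"rx":0,"ry":0,"rz":0,"claw":0},{"tx":0,"ty":0,"tz":0.1,"rx":0,"ry":0,"rz":0,"claw":0},{"tx":0,"ty":0,"tz":0.1,"rx":0,"ry":0,"rz":0,"claw":0},{"tx":0,"ty":0,"tz":0.1,"rx":0,"ry":0,"rz":0,"claw":0},{"tx":0,"ty":0,"tz":0,"rx":0,"ry":0,"rz":0,"claw":0},{"tx":0,"ty":0,"tz":0,"rx":0,"ry":0,"rz":0,"claw":0},{"tx":0,"ty":0,"tz":0,"rx":0,"ry":0,"rz":0,"claw":0}]'

```text
clock: 10.5
tcp_pos: [0.4835, -0.0218, 0.048]
orientation: [-135.0, -0.0, 91.3]
wrist_force: [-0.8, 0.7, 0.1]
finger_gap: 0.001
grip_force: 0.0
```

Request:
arm_command --moves '[{"tx":0,"ty":0,"tz":0.1,"rx":0,"ry":0,"rz":0,"claw":0},{"tx":0,"ty":0,"tz":0.1,"rx":0,"ry":0,"rz":0,"claw":0},{"tx":0,"ty":0,"tz":0.1,"rx":0,"ry":0,"rz":0,"claw":0},{"tx":0,"ty":0,"tz":0.1,"rx":0,"ry":0,"rz":0,"claw":0},{"tx":0,"ty":0,"tz":0.1,"rx":0,"ry":0,"rz":0,"claw":0},{"tx":0,"ty":0,"tz":0.1,"rx":0,"ry":0,"rz":0,"claw":0},{"tx":0,"ty":0,"tz":0.1,"rx":0,"ry":0,"rz":0,"claw":0},{"tx":0,"ty":0,"tz":0,"rx":0,"ry":0,"rz":0,"claw":0},{"tx":0,"ty":0,"tz":0,"rx":0,"ry":0,"rz":0,"claw":0},{"tx":0,"ty":0,"tz":0,"rx":0,"ry":0,"rz":0,"claw":0}]'

```text
clock: 11.75
tcp_pos: [0.4799, -0.0219, 0.0443]
orientation: [-135.2, 0.0, 91.3]
wrist_force: [14.8, 2.2, 16.3]
finger_gap: -0.002
grip_force: 10.8
```

Run:
```python
from h import *
I=capture("wrist");J=capture("scene");s=read_state();print(s["tcp_pos"],s["wrist_force"],s["wrist_torque"])
save(np.hstack([I[180:400,150:450],J[150:370,180:480]]),"w4")
```

```text
[ 0.47993126 -0.02196524  0.04426913] [14.89965508  1.75580569 16.32424426] [ 0.11381142 -0.08637567 -0.20744122]
```

View pics/w4.png

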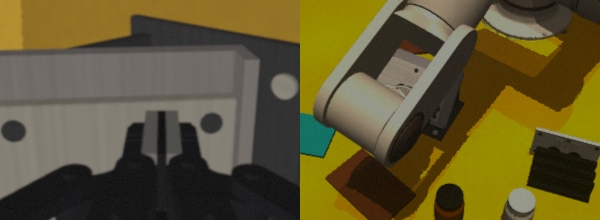

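Contact came at 22 N with the TCP reading about 28 mm below the panel's face, so the real tips are about 28 mm behind the nominal TCP. I'll plan with that offset, back off, go past the end and push.

Run:
```python
from plan import *
o=ori(91.3,45); z=np.array([-.707,0,-.707])*.028
a=np.array(read_state()["tcp_pos"]); up=np.array([.016,0,.016])
s=np.array([.496,.0146,.060])+z; e=np.array([.4986,-.0914,.060])+z
plan([(a+up,o,3,0),(s+up,o,2,0),(s,o,5,0),(e,o,14,0)])
```

```text
now [ 0.4799 -0.022   0.0443] [-1.3524e+02  2.0000e-02  9.1300e+01] t 11.85
[{"tx": -0.01, "ty": 0, "tz": -0.75, "rx": 0.001, "ry": 0, "rz": 0, "claw": 0}, {"tx": -0.01, "ty": 0.01, "tz": -0.76, "rx": 0.002, "ry": 0, "rz": 0, "claw": 0}, {"tx": -0.02, "ty": 0, "tz": -0.75, "rx": 0.001, "ry": 0, "rz": 0, "claw": 0}, {"tx": 1.83, "ty": 0.04, "tz": 0.24, "rx": 0, "ry": 0, "rz": 0, "claw": 0}, {"tx": 1.84, "ty": 0.04, "tz": 0.25, "rx": 0, "ry": 0, "rz": 0, "claw": 0}, {"tx": 0.01, "ty": 0, "tz": 0.45, "rx": 0, "ry": 0, "rz": 0, "claw": 0}, {"tx": 0, "ty": 0, "tz": 0.45, "rx": 0, "ry": 0, "rz": 0, "claw": 0}, {"tx": 0.01, "ty": 0, "tz": 0.46, "rx": 0, "ry": 0, "rz": 0, "claw": 0}, {"tx": 0.01, "ty": 0, "tz": 0.45, "rx": 0, "ry": 0, "rz": 0, "claw": 0}, {"tx": 0, "ty": 0, "tz": 0.45, "rx": 0, "ry": 0, "rz": 0, "claw": 0}]
[{"tx": -0.76, "ty": 0, "tz": 0, "rx": 0, "ry": 0, "rz": 0, "claw": 0}, {"tx": -0.75, "ty": 0, "tz": 0, "rx": 0, "ry": 0, "rz": 0, "claw": 0}, {"tx": -0.76, "ty": 0, "tz": 0, "rx": 0, "ry": 0, "rz": 0, "claw": 0}, {"tx": -0.76, "ty": 0, "tz": 0, "rx": 0, "ry": 0, "rz": 0,
[... 432 characters left out ...]
, "claw": 0}]
[{"tx": -0.76, "ty": 0, "tz": 0, "rx": 0, "ry": 0, "rz": 0, "claw": 0}, {"tx": -0.75, "ty": 0, "tz": 0, "rx": 0, "ry": 0, "rz": 0, "claw": 0}, {"tx": -0.76, "ty": 0, "tz": 0, "rx": 0, "ry": 0, "rz": 0, "claw": 0}, {"tx": -0.76, "ty": 0, "tz": 0, "rx": 0, "ry": 0, "rz": 0, "claw": 0}, {"tx": 0, "ty": 0, "tz": 0, "rx": 0, "ry": 0, "rz": 0, "claw": 0}, {"tx": 0, "ty": 0, "tz": 0, "rx": 0, "ry": 0, "rz": 0, "claw": 0}, {"tx": 0, "ty": 0, "tz": 0, "rx": 0, "ry": 0, "rz": 0, "claw": 0}, {"tx": 0, "ty": 0, "tz": 0, "rx": 0, "ry": 0, "rz": 0, "claw": 0}, {"tx": 0, "ty": 0, "tz": 0, "rx": 0, "ry": 0, "rz": 0, "claw": 0}, {"tx": 0, "ty": 0, "tz": 0, "rx": 0, "ry": 0, "rz": 0, "claw": 0}]
```

Request:
arm_command --moves '[{"tx":0,"ty":0,"tz":-0.75,"rx":0,"ry":0,"rz":0,"claw":0},{"tx":0,"ty":0,"tz":-0.75,"rx":0,"ry":0,"rz":0,"claw":0},{"tx":0,"ty":0,"tz":-0.75,"rx":0,"ry":0,"rz":0,"claw":0},{"tx":1.83,"ty":0.04,"tz":0.24,"rx":0,"ry":0,"rz":0,"claw":0},{"tx":1.84,"ty":0.04,"tz":0.25,"rx":0,"ry":0,"rz":0,"claw":0},{"tx":0,"ty":0,"tz":0.45,"rx":0,"ry":0,"rz":0,"claw":0},{"tx":0,"ty":0,"tz":0.45,"rx":0,"ry":0,"rz":0,"claw":0},{"tx":0,"ty":0,"tz":0.45,"rx":0,"ry":0,"rz":0,"claw":0},{"tx":0,"ty":0,"tz":0.4,"rx":0,"ry":0,"rz":0,"claw":0},{"tx":0,"ty":0,"tz":0.3,"rx":0,"ry":0,"rz":0,"claw":0}]'

```text
clock: 13.1
tcp_pos: [0.476, 0.0145, 0.0402]
orientation: [-135.0, -0.0, 91.3]
wrist_force: [0.3, 1.0, 1.3]
finger_gap: 0.002
grip_force: 0.0
```

Request:
arm_command --moves '[{"tx":-0.5,"ty":0,"tz":0,"rx":0,"ry":0,"rz":0,"claw":0},{"tx":-0.5,"ty":0,"tz":0,"rx":0,"ry":0,"rz":0,"claw":0},{"tx":-0.5,"ty":0,"tz":0,"rx":0,"ry":0,"rz":0,"claw":0},{"tx":-0.5,"ty":0,"tz":0,"rx":0,"ry":0,"rz":0,"claw":0},{"tx":-0.5,"ty":0,"tz":0,"rx":0,"ry":0,"rz":0,"claw":0},{"tx":-0.5,"ty":0,"tz":0,"rx":0,"ry":0,"rz":0,"claw":0},{"tx":-0.5,"ty":0,"tz":0,"rx":0,"ry":0,"rz":0,"claw":0},{"tx":-0.5,"ty":0,"tz":0,"rx":0,"ry":0,"rz":0,"claw":0},{"tx":-0.5,"ty":0,"tz":0,"rx":0,"ry":0,"rz":0,"claw":0},{"tx":-0.5,"ty":0,"tz":0,"rx":0,"ry":0,"rz":0,"claw":0}]'

```text
clock: 14.35
tcp_pos: [0.4774, -0.0356, 0.0404]
orientation: [-135.0, -0.0, 91.3]
wrist_force: [0.2, 3.0, 2.4]
finger_gap: -0.006
grip_force: 1.6
```

```bash
cat > loc.py <<'E'
from h import *
# panel offset along stand from wrist/top/scene masks centre near stand plane
c,s=np.cos(np.radians(50)),np.sin(np.radians(50))
st=np.array([.476,-.108]);yaw=.0228
for n in ("wrist","top"):
    K,T,p=cam(n);capture(n)
    for d in masks_of("panel",n)[:5]:
        ys,xs=np.nonzero(d["mask"]); out=[]
        for px in np.c_[xs,ys][::max(1,len(xs)//400)]:
            o,dr=ray(px,K,T); cs,si=np.cos(yaw),np.sin(yaw)
            Rw=np.array([[cs,si,0],[-si,cs,0],[0,0,1]]); o=Rw@(o-[*st,0]); dr=Rw@dr
            nn=np.array([s,0,c]); p0=np.array([.04,0,.035])+nn*.008
            P=o+dr*((p0-o)@nn)/(dr@nn); out.append([(P-p0)@[-c,0,s],P[1]])
        out=np.array(out); print(n,round(d["conf"],2),"u",np.percentile(out[:,0],[1,99]).round(3),"y",np.percentile(out[:,1],[1,99]).round(3))
E
python3 loc.py
```

```text
top 0.89 u [0.24  0.384] y [-0.1    0.005]
top 0.76 u [-0.549 -0.255] y [-0.115 -0.048]
top 0.71 u [0.002 0.111] y [-0.108  0.009]
top 0.56 u [-0.517 -0.166] y [-0.379 -0.141]
top 0.17 u [-0.021  0.167] y [-0.118  0.02 ]
```

Push works: 3 N reaction and the panel's -y end is at about -0.108. I need another 56 mm.

Request:
arm_command --moves '[{"tx":-0.6,"ty":0,"tz":0,"rx":0,"ry":0,"rz":0,"claw":0},{"tx":-0.6,"ty":0,"tz":0,"rx":0,"ry":0,"rz":0,"claw":0},{"tx":-0.6,"ty":0,"tz":0,"rx":0,"ry":0,"rz":0,"claw":0},{"tx":-0.6,"ty":0,"tz":0,"rx":0,"ry":0,"rz":0,"claw":0},{"tx":-0.6,"ty":0,"tz":0,"rx":0,"ry":0,"rz":0,"claw":0},{"tx":-0.6,"ty":0,"tz":0,"rx":0,"ry":0,"rz":0,"claw":0},{"tx":-0.6,"ty":0,"tz":0,"rx":0,"ry":0,"rz":0,"claw":0},{"tx":-0.5,"ty":0,"tz":0,"rx":0,"ry":0,"rz":0,"claw":0},{"tx":-0.5,"ty":0,"tz":0,"rx":0,"ry":0,"rz":0,"claw":0},{"tx":-0.4,"ty":0,"tz":0,"rx":0,"ry":0,"rz":0,"claw":0}]'

```text
clock: 15.8
tcp_pos: [0.4786, -0.0916, 0.0404]
orientation: [-135.0, -0.0, 91.3]
wrist_force: [-1.1, 2.0, 1.4]
finger_gap: -0.002
grip_force: 1.0
```

```bash
python3 loc.py
python3 - <<'E'
from h import *
print(read_state()["tcp_pos"],read_state()["wrist_force"])
E
```

```text
wrist 0.96 u [0.001 0.105] y [-0.039  0.008]
top 0.97 u [-0.52  -0.163] y [-0.381 -0.143]
top 0.83 u [0.24  0.361] y [-0.101 -0.006]
top 0.58 u [0.001 0.112] y [-0.164 -0.046]
[ 0.47868181 -0.0913774   0.04032163] [-1.15643158 -0.37209204  0.26357267]
```

The panel now spans stand y -0.164 to +0.006, so it overhangs 44 mm and lies flush. I'll swing round to pinch the -y overhang from the upper edge, with the fingers pointing down the slope.

```bash
cat >> plan.py <<'E'
def stand(u,y,w):
    x=np.array([.04-.6428*u+.766*w,y,.035+.766*u+.6428*w]); return R.from_euler('z',1.3,degrees=True).apply(x)+[.476,-.108,0]
E
python3 - <<'E'
from plan import *
o=ori(91.3,45); g=ori(91.3,-40)
a=np.array(read_state()["tcp_pos"])
pre=stand(.135,-.144,.004);print(pre)
plan([(a+[.06,0,.06],o,3,0),([.44,-.2,.27],ori(91.3,0),6,60),(pre+[-.06,0,.08],g,6,60),(pre,g,5,60)])
E
```

```text
[ 0.43556423 -0.25295469  0.1409812 ]
now [ 0.4787 -0.0914  0.0403] [-135.03    0.     91.29] t 16.0
[{"tx": -0.05, "ty": 0, "tz": -2.83, "rx": 0, "ry": 0, "rz": 0, "claw": 0}, {"tx": -0.04, "ty": 0, "tz": -2.83, "rx": 0, "ry": 0, "rz": 0, "claw": 0}, {"tx": -0.05, "ty": 0, "tz": -2.82, "rx": 0, "ry": 0, "rz": 0, "claw": 0}, {"tx": -1.77, "ty": -3.19, "tz": -0.81, "rx": -0.131, "ry": 0, "rz": 0, "claw": 60}, {"tx": -1.77, "ty": -3.06, "tz": -1.22, "rx": -0.131, "ry": 0, "rz": 0, "claw": 60}, {"tx": -1.78, "ty": -2.87, "tz": -1.61, "rx": -0.13, "ry": 0, "rz": 0, "claw": 60}, {"tx": -1.77, "ty": -2.64, "tz": -1.97, "rx": -0.131, "ry": 0, "rz": 0, "claw": 60}, {"tx": -1.77, "ty": -2.36, "tz": -2.29, "rx": -0.131, "ry": 0, "rz": 0, "claw": 60}, {"tx": -1.77, "ty": -2.04, "tz": -2.58, "rx": -0.131, "ry": 0, "rz": 0, "claw": 60}, {"tx": -0.86, "ty": -1.09, "tz": 0.82, "rx": -0.116, "ry": 0, "rz": 0, "claw": 60}]
[{"tx": -0.86, "ty": -1.18, "tz": 0.68, "rx": -0.117, "ry": 0, "rz": 0, "claw": 60}, {"tx": -0.86, "ty": -1.25, "tz": 0.54, "rx": -0.116, "ry": 0, "rz": 0, "claw": 60}, {"tx": -0.85, "ty": -1.31, "tz": 0.39, "rx": -0.116, "ry": 0, "rz": 0, "claw": 60}, {"tx": -0.86, "ty": -1.34, "tz": 0.24, "rx": -0.117, "ry": 0, "rz": 0, "claw": 60}, {"tx": -0.86, "ty": -1.37, "tz": 0.08, "rx": -0.116, "ry": 0, "rz": 0, "claw": 60}, {"tx": -0.03, "ty": -0.11, "tz": 2.0, "rx": 0, "ry": 0, "rz": 0, "claw": 60}, {"tx": -0.02, "ty": -0.11, "tz": 2.0, "rx": 0, "ry": 0, "rz": 0, "claw": 60}, {"tx": -0.03, "ty": -0.11, "tz": 1.99, "rx": 0, "ry": 0, "rz": 0, "claw": 60}, {"tx": -0.03, "ty": -0.1, "tz": 2.0, "rx": 0, "ry": 0, "rz": 0, "claw": 60}, {"tx": -0.03, "ty": -0.11, "tz": 2.0, "rx": 0, "ry": 0, "rz": 0, "claw": 60}]
```

Request:
arm_command --moves '[{"tx":0.3,"ty":0,"tz":0,"rx":0,"ry":0,"rz":0,"claw":0},{"tx":0,"ty":0,"tz":-4.25,"rx":0,"ry":0,"rz":0,"claw":0},{"tx":-0.4,"ty":0,"tz":-4.25,"rx":0,"ry":0,"rz":0,"claw":0},{"tx":-1.8,"ty":-3.19,"tz":-0.81,"rx":-0.131,"ry":0,"rz":0,"claw":60},{"tx":-1.8,"ty":-3.06,"tz":-1.22,"rx":-0.131,"ry":0,"rz":0,"claw":60},{"tx":-1.8,"ty":-2.87,"tz":-1.61,"rx":-0.13,"ry":0,"rz":0,"claw":60},{"tx":-1.77,"ty":-2.64,"tz":-1.97,"rx":-0.131,"ry":0,"rz":0,"claw":60},{"tx":-1.77,"ty":-2.36,"tz":-2.29,"rx":-0.131,"ry":0,"rz":0,"claw":60},{"tx":-1.77,"ty":-2.04,"tz":-2.58,"rx":-0.131,"ry":0,"rz":0,"claw":60},{"tx":-0.86,"ty":-1.09,"tz":0.82,"rx":-0.116,"ry":0,"rz":0,"claw":60}]'

```text
clock: 17.25
tcp_pos: [0.4295, -0.21, 0.2651]
orientation: [172.9, 0.2, 91.3]
wrist_force: [-0.5, -1.0, -0.9]
finger_gap: 0.598
grip_force: 0.0
```

Request:
arm_command --moves '[{"tx":-0.86,"ty":-1.18,"tz":0.68,"rx":-0.117,"ry":0,"rz":0,"claw":60},{"tx":-0.86,"ty":-1.25,"tz":0.54,"rx":-0.116,"ry":0,"rz":0,"claw":60},{"tx":-0.86,"ty":-1.31,"tz":0.39,"rx":-0.116,"ry":0,"rz":0,"claw":60},{"tx":-0.86,"ty":-1.34,"tz":0.24,"rx":-0.117,"ry":0,"rz":0,"claw":60},{"tx":-0.86,"ty":-1.37,"tz":0.08,"rx":-0.116,"ry":0,"rz":0,"claw":60},{"tx":0,"ty":-0.11,"tz":2.0,"rx":0,"ry":0,"rz":0,"claw":60},{"tx":0,"ty":-0.11,"tz":2.0,"rx":0,"ry":0,"rz":0,"claw":60},{"tx":0,"ty":-0.11,"tz":2.0,"rx":0,"ry":0,"rz":0,"claw":60},{"tx":0,"ty":-0.1,"tz":2.0,"rx":0,"ry":0,"rz":0,"claw":60},{"tx":0,"ty":-0.11,"tz":2.0,"rx":0,"ry":0,"rz":0,"claw":60}]'

```text
clock: 18.5
tcp_pos: [0.4362, -0.2517, 0.1408]
orientation: [140.0, 0.0, 91.3]
wrist_force: [-0.3, -0.1, -0.4]
finger_gap: 0.598
grip_force: 0.0
```

Run:
```python
from plan import *
K,T,p=cam("wrist");I=capture("wrist")
J=I.copy()
F=np.array([stand(u,y,.008) for u,y in((0,-.164),(0,.006),(.105,.006),(.105,-.164))])
S=np.array([stand(u,y,0) for u,y in((0,-.12),(.125,-.12),(.125,.12))])
cv2.polylines(J,[proj(F,K,T).astype(np.int32)],True,(0,255,0),1);cv2.polylines(J,[proj(S,K,T).astype(np.int32)],False,(255,0,0),1)
save(J,"w5")
plan([(stand(.032,-.144,.004),ori(91.3,-40),9,60)])
```

```text
now [ 0.4365 -0.251   0.1387] [ 1.4006e+02 -1.1000e-01  9.1320e+01] t 18.55
[{"tx": -0.02, "ty": 0.01, "tz": 1.12, "rx": 0, "ry": 0, "rz": 0, "claw": 60}, {"tx": -0.03, "ty": 0.01, "tz": 1.12, "rx": 0, "ry": 0, "rz": 0, "claw": 60}, {"tx": -0.02, "ty": 0.01, "tz": 1.11, "rx": 0, "ry": -0.001, "rz": 0, "claw": 60}, {"tx": -0.02, "ty": 0.01, "tz": 1.12, "rx": 0, "ry": 0, "rz": 0, "claw": 60}, {"tx": -0.03, "ty": 0, "tz": 1.12, "rx": -0.001, "ry": 0, "rz": -0.001, "claw": 60}, {"tx": -0.02, "ty": 0.01, "tz": 1.12, "rx": 0, "ry": 0, "rz": 0, "claw": 60}, {"tx": -0.02, "ty": 0.01, "tz": 1.12, "rx": 0, "ry": 0, "rz": 0, "claw": 60}, {"tx": -0.02, "ty": 0.01, "tz": 1.11, "rx": 0, "ry": -0.001, "rz": 0, "claw": 60}, {"tx": -0.03, "ty": 0.01, "tz": 1.12, "rx": 0, "ry": 0, "rz": 0, "claw": 60}, {"tx": 0, "ty": 0, "tz": 0, "rx": 0, "ry": 0, "rz": 0, "claw": 60}]
```

View pics/w5.png

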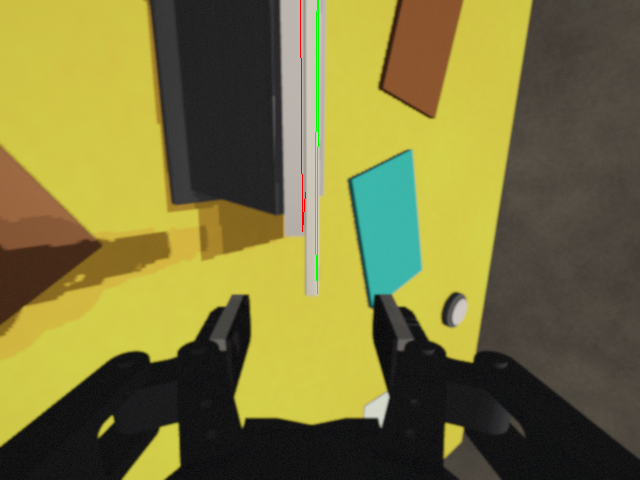

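The wrist view shows the panel's end centred between the fingers, cols 306–318, overhanging past the stand end (row 237 to row 295). I'll slide down the slope.

Request:
arm_command --moves '[{"tx":0,"ty":0,"tz":1.2,"rx":0,"ry":0,"rz":0,"claw":60},{"tx":0,"ty":0,"tz":1.2,"rx":0,"ry":0,"rz":0,"claw":60},{"tx":0,"ty":0,"tz":1.2,"rx":0,"ry":0,"rz":0,"claw":60},{"tx":0,"ty":0,"tz":1.2,"rx":0,"ry":0,"rz":0,"claw":60},{"tx":0,"ty":0,"tz":1.2,"rx":0,"ry":0,"rz":0,"claw":60},{"tx":-0.1,"ty":0,"tz":1.0,"rx":0,"ry":0,"rz":0,"claw":60},{"tx":-0.1,"ty":0,"tz":1.0,"rx":0,"ry":0,"rz":0,"claw":60},{"tx":0,"ty":0,"tz":0.8,"rx":0,"ry":0,"rz":0,"claw":60},{"tx":0,"ty":0,"tz":0.6,"rx":0,"ry":0,"rz":0,"claw":60},{"tx":0,"ty":0,"tz":0,"rx":0,"ry":0,"rz":0,"claw":60}]'

```text
clock: 19.8
tcp_pos: [0.4963, -0.2524, 0.0687]
orientation: [140.0, -0.0, 91.3]
wrist_force: [0.0, -0.1, 0.4]
finger_gap: 0.597
grip_force: 0.0
```

Run:
```python
from h import *
s=read_state();print(s["tcp_pos"],s["wrist_force"])
I=capture("wrist");J=capture("scene")
save(np.hstack([I[150:450,120:520],cv2.resize(J[170:290,210:360],(375,300))]),"w6")
```

```text
[ 0.49627469 -0.25239225  0.06869753] [ 0.01106648 -0.14738276  0.37455595]
```

View pics/w6.png

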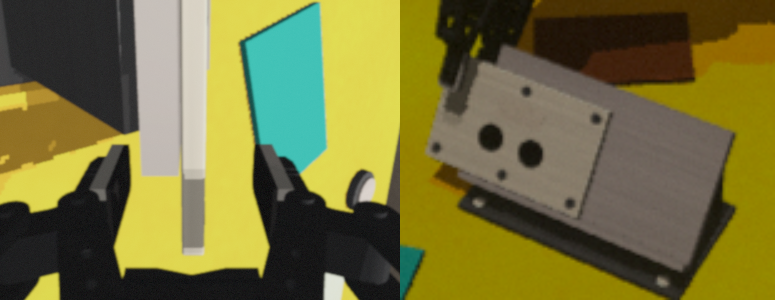

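The finger pair straddles the panel's overhang, with the panel at col ~193 between the fingers at 129 and 254. I'll go 5 mm deeper, then pinch and lift.

Request:
arm_command --moves '[{"tx":0,"ty":0,"tz":0.3,"rx":0,"ry":0,"rz":0,"claw":60},{"tx":0,"ty":0,"tz":0.2,"rx":0,"ry":0,"rz":0,"claw":0},{"tx":0,"ty":0,"tz":0,"rx":0,"ry":0,"rz":0,"claw":0},{"tx":0,"ty":0,"tz":0,"rx":0,"ry":0,"rz":0,"claw":0},{"tx":0,"ty":0,"tz":0,"rx":0,"ry":0,"rz":0,"claw":0},{"tx":0,"ty":0,"tz":0,"rx":0,"ry":0,"rz":0,"claw":0},{"tx":0,"ty":0,"tz":0,"rx":0,"ry":0,"rz":0,"claw":0},{"tx":0,"ty":0,"tz":0,"rx":0,"ry":0,"rz":0,"claw":0},{"tx":0,"ty":0,"tz":0,"rx":0,"ry":0,"rz":0,"claw":0},{"tx":0,"ty":0,"tz":0,"rx":0,"ry":0,"rz":0,"claw":0}]' --newtons 90

```text
clock: 21.15
tcp_pos: [0.4996, -0.2526, 0.0655]
orientation: [140.0, 0.0, 91.3]
wrist_force: [3.3, 2.4, 4.7]
finger_gap: 0.083
grip_force: 87.9
```

Run:
```python
from plan import *
a=np.array(read_state()["tcp_pos"]);g=ori(91.3,-40)
print(read_state()["wrist_force"])
plan([(a+[.02,0,.06],g,10,0)])
```

```text
[3.28849795 2.37301953 4.71625536]
now [ 0.4996 -0.2526  0.0655] [139.98   0.    91.3 ] t 21.15
[{"tx": 0, "ty": 0.54, "tz": -0.33, "rx": 0, "ry": 0, "rz": 0, "claw": 0}, {"tx": -0.01, "ty": 0.54, "tz": -0.33, "rx": 0, "ry": 0, "rz": 0, "claw": 0}, {"tx": 0, "ty": 0.54, "tz": -0.33, "rx": 0, "ry": 0, "rz": 0, "claw": 0}, {"tx": -0.01, "ty": 0.54, "tz": -0.33, "rx": 0, "ry": 0, "rz": 0, "claw": 0}, {"tx": 0, "ty": 0.53, "tz": -0.33, "rx": 0, "ry": 0, "rz": 0, "claw": 0}, {"tx": -0.01, "ty": 0.54, "tz": -0.34, "rx": 0, "ry": 0, "rz": 0, "claw": 0}, {"tx": 0, "ty": 0.54, "tz": -0.33, "rx": 0, "ry": 0, "rz": 0, "claw": 0}, {"tx": -0.01, "ty": 0.54, "tz": -0.33, "rx": 0, "ry": 0, "rz": 0, "claw": 0}, {"tx": 0, "ty": 0.54, "tz": -0.33, "rx": 0, "ry": 0, "rz": 0, "claw": 0}, {"tx": -0.01, "ty": 0.54, "tz": -0.33, "rx": 0, "ry": 0, "rz": 0, "claw": 0}]
```

Held at 88 N with a gap of 0.083, which is about 7–8 mm and matches the panel. I'll lift.

Request:
arm_command --moves '[{"tx":0,"ty":0.5,"tz":-0.3,"rx":0,"ry":0,"rz":0,"claw":0},{"tx":0,"ty":0.5,"tz":-0.3,"rx":0,"ry":0,"rz":0,"claw":0},{"tx":0,"ty":0.6,"tz":-0.4,"rx":0,"ry":0,"rz":0,"claw":0},{"tx":0,"ty":0.6,"tz":-0.4,"rx":0,"ry":0,"rz":0,"claw":0},{"tx":0,"ty":0.6,"tz":-0.4,"rx":0,"ry":0,"rz":0,"claw":0},{"tx":0,"ty":0.6,"tz":-0.4,"rx":0,"ry":0,"rz":0,"claw":0},{"tx":0,"ty":0.6,"tz":-0.4,"rx":0,"ry":0,"rz":0,"claw":0},{"tx":0,"ty":0.6,"tz":-0.4,"rx":0,"ry":0,"rz":0,"claw":0},{"tx":0,"ty":0.5,"tz":-0.3,"rx":0,"ry":0,"rz":0,"claw":0},{"tx":0,"ty":0,"tz":0,"rx":0,"ry":0,"rz":0,"claw":0}]'

```text
clock: 22.4
tcp_pos: [0.5175, -0.2522, 0.1238]
orientation: [140.0, 0.0, 91.3]
wrist_force: [-0.7, 0.1, -3.0]
finger_gap: 0.08
grip_force: 87.7
```

Run:
```python
from h import *
s=read_state();print(s["tcp_pos"],s["orientation"],s["wrist_force"],s["finger_gap"])
K,T,p=cam("wrist");I=capture("wrist")
D=masks_of("panel","wrist")
for d in D[:3]:
    ys,xs=np.nonzero(d["mask"]);print(round(d["conf"],2),d["centre"],xs.min(),xs.max(),ys.min(),ys.max())
save(np.hstack([I[:,120:520],cv2.resize(capture("scene")[130:310,210:360],(400,480))]),"w7")
```

```text
[ 0.51747853 -0.25223478  0.12375735] [1.39985902e+02 2.67231872e-02 9.13063750e+01] [-0.74982345  0.14086234 -3.02990545] 0.0797460082345576
0.95 [382.8, 46.3] 333 432 0 113
0.81 [359.6, 234.6] 324 395 150 315
0.59 [315.9, 193.7] 295 327 0 414
```

View pics/w7.png

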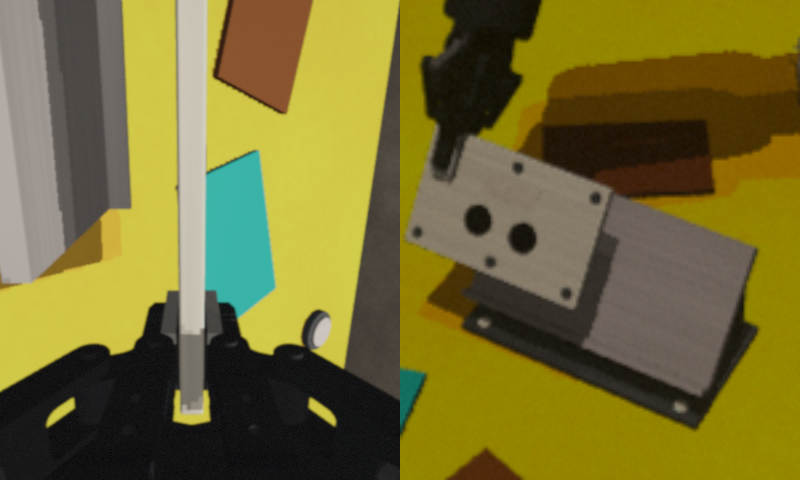

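The panel is held level, 3 N of weight at 88 N grip, and clear of the stand. Next I'll raise it, turn it upright and carry it towards the rack. I've used up my picture views, so the remaining checks are numeric.

Run:
```python
from plan import *
g=ori(91.3,-40)
rel=g.inv().apply(stand(.0525,-.079,.004)-np.array([.4996,-.2526,.0655]));print("panel centre in tool",rel.round(4))
plan([([.50,-.25,.24],ori(91.3,0),8,0),([.515,.14,.25],ori(99.8,0),10,0),([.515,.217,.25],ori(99.8,0),2,0)])
```

```text
panel centre in tool [ 0.0661 -0.0005 -0.0165]
now [ 0.5171 -0.252   0.123 ] [ 1.4003e+02 -2.0000e-02  9.1300e+01] t 22.55
[{"tx": 0.03, "ty": 0.78, "tz": -1.26, "rx": 0.087, "ry": 0, "rz": 0, "claw": 0}, {"tx": 0.03, "ty": 0.66, "tz": -1.32, "rx": 0.087, "ry": 0, "rz": 0, "claw": 0}, {"tx": 0.03, "ty": 0.55, "tz": -1.37, "rx": 0.088, "ry": 0, "rz": 0, "claw": 0}, {"tx": 0.03, "ty": 0.42, "tz": -1.42, "rx": 0.087, "ry": 0, "rz": 0, "claw": 0}, {"tx": 0.03, "ty": 0.3, "tz": -1.45, "rx": 0.087, "ry": 0, "rz": 0, "claw": 0}, {"tx": 0.03, "ty": 0.17, "tz": -1.46, "rx": 0.087, "ry": 0, "rz": 0, "claw": 0}, {"tx": 0.04, "ty": 0.04, "tz": -1.48, "rx": 0.087, "ry": 0, "rz": 0, "claw": 0}, {"tx": 0.03, "ty": -0.08, "tz": -1.48, "rx": 0.088, "ry": 0, "rz": 0, "claw": 0}, {"tx": 3.9, "ty": 0.24, "tz": -0.1, "rx": 0, "ry": 0, "rz": -0.015, "claw": 0}, {"tx": 3.89, "ty": 0.29, "tz": -0.1, "rx": 0, "ry": 0, "rz": -0.015, "claw": 0}]
[{"tx": 3.88, "ty": 0.36, "tz": -0.09, "rx": 0, "ry": 0, "rz": -0.015, "claw": 0}, {"tx": 3.88, "ty": 0.41, "tz": -0.1, "rx": 0, "ry": 0, "rz": -0.014, "claw": 0}, {"tx": 3.88, "ty": 0.47, "tz": -0.1, "rx": 0, "ry": 0, "rz": -0.015, "claw": 0}, {"tx": 3.86, "ty": 0.53, "tz": -0.1, "rx": 0, "ry": 0, "rz": -0.015, "claw": 0}, {"tx": 3.86, "ty": 0.58, "tz": -0.1, "rx": 0, "ry": 0, "rz": -0.015, "claw": 0}, {"tx": 3.85, "ty": 0.64, "tz": -0.1, "rx": 0, "ry": 0, "rz": -0.015, "claw": 0}, {"tx": 3.84, "ty": 0.7, "tz": -0.09, "rx": 0, "ry": 0, "rz": -0.015, "claw": 0}, {"tx": 3.83, "ty": 0.76, "tz": -0.1, "rx": 0, "ry": 0, "rz": -0.014, "claw": 0}, {"tx": 3.79, "ty": 0.65, "tz": 0, "rx": 0, "ry": 0, "rz": 0, "claw": 0}, {"tx": 3.8, "ty": 0.66, "tz": 0, "rx": 0, "ry": 0, "rz": 0, "claw": 0}]
```

Request:
arm_command --moves '[{"tx":0,"ty":0.78,"tz":-1.26,"rx":0.087,"ry":0,"rz":0,"claw":0},{"tx":0,"ty":0.66,"tz":-1.32,"rx":0.087,"ry":0,"rz":0,"claw":0},{"tx":0,"ty":0.55,"tz":-1.37,"rx":0.088,"ry":0,"rz":0,"claw":0},{"tx":0,"ty":0.42,"tz":-1.42,"rx":0.087,"ry":0,"rz":0,"claw":0},{"tx":0,"ty":0.3,"tz":-1.45,"rx":0.087,"ry":0,"rz":0,"claw":0},{"tx":0,"ty":0.17,"tz":-1.46,"rx":0.087,"ry":0,"rz":0,"claw":0},{"tx":0,"ty":0.04,"tz":-1.48,"rx":0.087,"ry":0,"rz":0,"claw":0},{"tx":0.5,"ty":-0.08,"tz":-1.48,"rx":0.088,"ry":0,"rz":0,"claw":0},{"tx":2,"ty":0.24,"tz":-0.1,"rx":0,"ry":0,"rz":-0.015,"claw":0},{"tx":3.5,"ty":0.29,"tz":-0.1,"rx":0,"ry":0,"rz":-0.015,"claw":0}]'

```text
clock: 23.8
tcp_pos: [0.5036, -0.1913, 0.2411]
orientation: [180.0, -0.1, 93.0]
wrist_force: [0.4, -0.4, -2.5]
finger_gap: 0.084
grip_force: 87.9
```

Request:
arm_command --moves '[{"tx":3.88,"ty":0.36,"tz":-0.09,"rx":0,"ry":0,"rz":-0.015,"claw":0},{"tx":3.88,"ty":0.41,"tz":-0.1,"rx":0,"ry":0,"rz":-0.014,"claw":0},{"tx":3.88,"ty":0.47,"tz":-0.1,"rx":0,"ry":0,"rz":-0.015,"claw":0},{"tx":3.86,"ty":0.53,"tz":-0.1,"rx":0,"ry":0,"rz":-0.015,"claw":0},{"tx":3.86,"ty":0.58,"tz":-0.1,"rx":0,"ry":0,"rz":-0.015,"claw":0},{"tx":3.85,"ty":0.64,"tz":-0.1,"rx":0,"ry":0,"rz":-0.015,"claw":0},{"tx":3.84,"ty":0.7,"tz":-0.09,"rx":0,"ry":0,"rz":-0.015,"claw":0},{"tx":3.83,"ty":0.76,"tz":-0.1,"rx":0,"ry":0,"rz":-0.014,"claw":0},{"tx":2.5,"ty":0.65,"tz":0,"rx":0,"ry":0,"rz":0,"claw":0},{"tx":0,"ty":0,"tz":0,"rx":0,"ry":0,"rz":0,"claw":0}]'

```text
clock: 25.05
tcp_pos: [0.5169, 0.1474, 0.2493]
orientation: [180.0, -0.1, 99.9]
wrist_force: [-0.5, -1.6, -3.5]
finger_gap: 0.079
grip_force: 88.0
```

```bash
cat > look.py <<'E'
from plan import *
import pickle,sys
s=read_state();print(s["tcp_pos"].round(4),np.round(s["orientation"],2),s["wrist_force"].round(1),round(s["finger_gap"],3),s["clock"])
try: V=pickle.load(open("v.pkl","rb"))
except: V={}
for n in ("wrist","scene"):
    K,T,p=cam(n);capture(n)
    for t in ("slot","rack","spare","panel"):
        d=mark_of(t,n); print(n,t,[(np.round(x["centre"]).tolist(),round(x["conf"],2)) for x in d[:3]])
        if t in("slot","rack","spare") and d and d[0]["conf"]>.4: V.setdefault(t,[]).append((n,ray(d[0]["centre"],K,T)))
pickle.dump(V,open("v.pkl","wb"))
for t in V:
    for o in V[t]: 
        P=o[1]; z={'slot':.01,'rack':0,'spare':.0525}[t]; print("  ",t,o[0],(P[0]+P[1]*(z-P[0][2])/P[1][2]).round(4))
E
python3 look.py
```

```text
[0.5169 0.1474 0.2493] [ 1.7999e+02 -1.0000e-01  9.9950e+01] [-0.5 -1.6 -3.5] 0.079 25.05
wrist slot [([321.0, 63.0], 0.85)]
wrist rack [([300.0, 67.0], 0.81)]
wrist spare [([271.0, 67.0], 0.93)]
wrist panel [([313.0, 154.0], 0.92), ([92.0, 419.0], 0.8)]
scene slot [([441.0, 327.0], 0.55)]
scene rack [([441.0, 320.0], 0.83)]
scene spare [([444.0, 295.0], 0.81)]
scene panel [([253.0, 336.0], 0.94), ([177.0, 284.0], 0.9), ([295.0, 187.0], 0.89)]
   slot wrist [0.5025 0.2856 0.01  ]
   slot scene [0.499  0.2859 0.01  ]
   rack wrist [0.481  0.2796 0.    ]
   rack scene [ 0.4739  0.2799 -0.    ]
   spare wrist [0.4579 0.2677 0.0525]
   spare scene [0.4486 0.267  0.0525]
```

```bash
cat > edge.py <<'E'
from plan import *
def rect(n,z,yaw=9.8,c=(.476,.277)):
    K,T,p=cam(n);I=capture(n)
    g=np.arange(-80,80.01,.5)/1000; X,Y=np.meshgrid(g,g,indexing='ij') # rows=x
    P=R.from_euler('z',yaw,degrees=True).apply(np.c_[X.ravel(),Y.ravel(),0*X.ravel()])+[*c,z]
    m=proj(P,K,T).astype(np.float32).reshape(*X.shape,2)
    return cv2.remap(I,m,None,cv2.INTER_LINEAR,borderValue=(0,0,0)),g,m
if __name__=="__main__":
  for n in("wrist","top","scene"):
    r,g,m=rect(n,.045); np.save(f"r_{n}.npy",r)
    yel=(r[...,0].astype(int)-r[...,2]>40)&(r[...,0]>70)
    print(n)
    for yi in range(60,260,20):  # y from -50..50
        row=yel[:,yi]; ok=(m[:,yi]>0).all() and (m[:,yi,0]<639).all()
        k=np.nonzero(~row)[0]
        if len(k): print("  y",round(g[yi]*1000),"black runs",[ (round(g[a]*1000,1),round(g[b]*1000,1)) for a,b in [(q[0],q[-1]) for q in np.split(k,np.nonzero(np.diff(k)>1)[0]+1)] if b-a>3], "in" if ok else "")
E
python3 edge.py
python3 - <<'E'
import numpy as np
for n in("wrist","top","scene"):
    r=np.load(f"r_{n}.npy").astype(float).mean(2); p=r[:,110:210].mean(1)
    print(n,p[30:300:3].round(0).astype(int).tolist())
E
```

```text
wrist
  y -50 black runs [(np.float64(-45.5), np.float64(57.0))] in
  y -40 black runs [(np.float64(-45.5), np.float64(57.0))] in
  y -30 black runs [(np.float64(-46.0), np.float64(56.5))] in
  y -20 black runs [(np.float64(-46.0), np.float64(56.5))] in
  y -10 black runs [(np.float64(-46.0), np.float64(56.5))] in
  y 0 black runs [(np.float64(-46.0), np.float64(56.5))] in
  y 10 black runs [(np.float64(-46.0), np.float64(56.5))] in
  y 20 black runs [(np.float64(-46.5), np.float64(56.5))] in
  y 30 black runs [(np.float64(-46.5), np.float64(56.0))] in
  y 40 black runs [(np.float64(-46.5), np.float64(56.0))] in
top
  y -50 black runs [(np.float64(-55.5), np.float64(80.0))] in
  y -40 black runs [(np.float64(-55.5), np.float64(80.0))] in
  y -30 black runs [(np.float64(-55.5), np.float64(80.0))] in
  y -20 black runs [(np.float64(-55.5), np.float64(80.0))] in
  y -10 black runs [(np.float64(-55.5), np.float64(80.0))] in
  y 0 black runs [(np.float64(-55.5), np.float64(80.0))] in
  y 10 black runs [(np.float64(-55.5), np.float64(80.0))] in
  y 20 black runs [(np.float64(-55.5), np.flo
[... 1211 characters left out ...]
35, 28, 26, 25, 23, 17, 12, 9, 7, 10, 18, 24, 24, 24, 21, 16, 16, 23, 32, 37, 44, 64, 104, 145, 167, 172, 165, 141, 93, 48, 22, 16, 15, 16, 20, 23, 24, 22, 16, 11, 8, 7, 5, 7, 14, 21, 25, 26, 24, 23, 22, 21, 21, 21, 18, 13, 10, 7, 4, 5, 8, 16, 23, 26, 29, 33, 37, 39, 41, 42, 42, 41, 40, 40, 40, 39, 38, 39, 39, 41, 44, 51, 57]
scene [121, 134, 140, 138, 128, 105, 70, 49, 45, 43, 42, 42, 42, 42, 42, 42, 42, 42, 42, 42, 41, 41, 42, 42, 43, 43, 41, 37, 32, 28, 26, 24, 22, 20, 16, 15, 15, 15, 16, 15, 15, 14, 13, 13, 12, 12, 12, 13, 13, 13, 13, 13, 15, 16, 17, 17, 16, 16, 16, 15, 13, 12, 12, 12, 13, 13, 13, 13, 15, 16, 17, 18, 18, 18, 18, 17, 15, 14, 13, 13, 13, 13, 13, 14, 14, 13, 13, 14, 14, 14]
```

The base edges and the spare, corrected for height, put the rack about 4 mm further out than the first fit: slot ≈ (0.506, 0.283), yaw ≈ 10°. I'll move over it, come low and measure again from close.

Run:
```python
from plan import *
plan([([.5174,.2179,.22],ori(100,0),3,0),([.5174,.2179,.12],ori(100,0),5,0)])
```

```text
now [0.5178 0.1452 0.2502] [ 1.800e+02 -1.000e-02  9.977e+01] t 25.7
[{"tx": 2.39, "ty": 0.4, "tz": 1.01, "rx": 0, "ry": 0, "rz": -0.001, "claw": 0}, {"tx": 2.39, "ty": 0.4, "tz": 1.0, "rx": 0, "ry": 0, "rz": -0.002, "claw": 0}, {"tx": 2.39, "ty": 0.4, "tz": 1.01, "rx": 0, "ry": 0, "rz": -0.001, "claw": 0}, {"tx": 0, "ty": 0, "tz": 2.0, "rx": 0, "ry": 0, "rz": 0, "claw": 0}, {"tx": 0, "ty": 0, "tz": 2.0, "rx": 0, "ry": 0, "rz": 0, "claw": 0}, {"tx": 0, "ty": 0, "tz": 2.0, "rx": 0, "ry": 0, "rz": 0, "claw": 0}, {"tx": 0, "ty": 0, "tz": 2.0, "rx": 0, "ry": 0, "rz": 0, "claw": 0}, {"tx": 0, "ty": 0, "tz": 2.0, "rx": 0, "ry": 0, "rz": 0, "claw": 0}, {"tx": 0, "ty": 0, "tz": 0, "rx": 0, "ry": 0, "rz": 0, "claw": 0}, {"tx": 0, "ty": 0, "tz": 0, "rx": 0, "ry": 0, "rz": 0, "claw": 0}]
```

Request:
arm_command --moves '[{"tx":2.4,"ty":0.4,"tz":1.0,"rx":0,"ry":0,"rz":-0.001,"claw":0},{"tx":2.4,"ty":0.4,"tz":1.0,"rx":0,"ry":0,"rz":-0.002,"claw":0},{"tx":2.4,"ty":0.4,"tz":1.0,"rx":0,"ry":0,"rz":-0.001,"claw":0},{"tx":0,"ty":0,"tz":2.0,"rx":0,"ry":0,"rz":0,"claw":0},{"tx":0,"ty":0,"tz":2.0,"rx":0,"ry":0,"rz":0,"claw":0},{"tx":0,"ty":0,"tz":2.0,"rx":0,"ry":0,"rz":0,"claw":0},{"tx":0,"ty":0,"tz":2.0,"rx":0,"ry":0,"rz":0,"claw":0},{"tx":0,"ty":0,"tz":2.0,"rx":0,"ry":0,"rz":0,"claw":0},{"tx":0,"ty":0,"tz":0,"rx":0,"ry":0,"rz":0,"claw":0},{"tx":0,"ty":0,"tz":0,"rx":0,"ry":0,"rz":0,"claw":0}]'

```text
clock: 26.95
tcp_pos: [0.5177, 0.2184, 0.121]
orientation: [180.0, -0.0, 100.0]
wrist_force: [-0.6, 0.4, -3.1]
finger_gap: 0.079
grip_force: 87.8
```

```bash
python3 look.py | grep -v scene
python3 - <<'E'
from edge import *
for z,lab in((.0,"base"),(.045,"wall"),(.095,"spare top"),(.195,"x")):
    if z>.1: break
    r,g,m=rect("wrist",z,10.0,(.480,.2777))
    print(lab)
    for lo,hi in((-45,-15),(-15,15),(15,45)):
        a,b=[int((v+80)*2) for v in(lo,hi)]
        p=r[:,a:b].astype(float).mean((1,2)); d=np.gradient(cv2.GaussianBlur(p.reshape(-1,1),(1,5),0).ravel())
        pk=[(round(g[i]*1000,1),round(d[i],1)) for i in range(2,len(d)-2) if abs(d[i])>2 and abs(d[i])==max(abs(d[i-2:i+3]))]
        print("  y",lo,hi,[(float(a),float(b)) for a,b in pk])
K,T,p=cam("wrist");s=read_state()
d=[x for x in masks_of("panel","wrist") if 290<x["centre"][0]<340]
for x in d[:1]:
    M=x["mask"]
    for row in (20,100,180,260): c=np.nonzero(M[row])[0]; print(row,c.min() if len(c) else None,c.max() if len(c) else None)
E
```

```text
[0.5177 0.2184 0.121 ] [ 1.7995e+02 -1.0000e-02  1.0000e+02] [-0.6  0.4 -3.1] 0.079 26.95
wrist slot []
wrist rack [([278.0, 141.0], 0.86)]
wrist spare [([233.0, 152.0], 0.92)]
wrist panel [([311.0, 153.0], 0.7)]
   slot wrist [0.5025 0.2856 0.01  ]
   rack wrist [0.481  0.2796 0.    ]
   rack wrist [0.4806 0.2778 0.    ]
   spare wrist [0.4579 0.2677 0.0525]
   spare wrist [0.4574 0.2682 0.0525]
base
  y -45 -15 [(-60.0, -15.6), (-56.5, 20.3), (-45.0, -12.0), (-41.5, 2.7), (-39.5, -3.1), (-31.5, -9.9), (-14.5, -2.4), (-9.0, 3.0), (14.5, 17.4), (37.0, -12.3), (48.5, 3.9), (58.5, 17.6)]
  y -15 15 [(-60.0, -19.2), (-57.0, 24.5), (-45.0, -18.9), (-41.5, 2.3), (-31.5, -5.0), (-27.5, -3.9), (-14.5, -5.7), (-9.0, 7.6), (-3.5, -2.9), (4.0, -2.7), (14.5, 27.3), (37.0, -24.4), (46.0, -2.2), (48.0, 5.5), (58.5, 16.4)]
  y 15 45 [(-60.5, -21.6), (-57.0, 31.2), (-45.0, -24.3), (-42.0, 3.4), (-39.5, -3.8), (-32.0, -8.5), (-26.0, 2.2), (-14.5, -8.0), (-9.0, 9.8), (-4.0, -5.2), (4.0, -2.8), (14.5, 29.8), (37.0, -26.4), (46.0, -2.9), (48.0, 6.2), (58.0, 16.2)]
wall
  y -45 -15 [(-76.5, -6.0), (-47.
[... 578 characters left out ...]
), (53.0, 18.0)]
spare top
  y -45 -15 [(-55.5, -7.8), (-32.0, -17.5), (-30.0, 21.2), (-22.0, -12.5), (-13.0, -7.3), (-10.0, -5.7), (-1.0, -2.7), (2.0, 4.1), (11.5, -2.3), (18.0, 22.3), (33.5, -15.5), (41.5, 3.9), (48.0, 21.2)]
  y -15 15 [(-32.5, -23.1), (-30.0, 31.4), (-22.0, -23.5), (-18.0, -2.9), (-13.0, -8.0), (-10.0, -2.7), (-1.5, -6.4), (2.5, 8.5), (6.0, -3.1), (11.0, -2.6), (18.0, 31.6), (33.5, -27.6), (41.0, 6.1), (48.0, 20.7)]
  y 15 45 [(-32.5, -27.3), (-30.0, 38.3), (-22.0, -30.5), (-13.5, -5.9), (-10.5, -5.4), (-1.5, -10.8), (2.0, 12.3), (5.5, -6.2), (11.0, -2.9), (18.5, 38.5), (33.5, -34.5), (39.0, -2.9), (41.0, 6.4), (47.5, 20.7)]
20 296 326
100 297 325
180 298 325
260 299 324
```

In the wrist view the spare centres at -26.0 mm and the held panel at +25.9 mm across the rack, so it's aligned with the slot. I'll lower it.

Request:
arm_command --moves '[{"tx":0,"ty":0,"tz":1.0,"rx":0,"ry":0,"rz":0,"claw":0},{"tx":0,"ty":0,"tz":1.0,"rx":0,"ry":0,"rz":0,"claw":0},{"tx":0,"ty":0,"tz":0.7,"rx":0,"ry":0,"rz":0,"claw":0},{"tx":0,"ty":0,"tz":0.5,"rx":0,"ry":0,"rz":0,"claw":0},{"tx":0,"ty":0,"tz":0.4,"rx":0,"ry":0,"rz":0,"claw":0},{"tx":0,"ty":0,"tz":0.4,"rx":0,"ry":0,"rz":0,"claw":0},{"tx":0,"ty":0,"tz":0.4,"rx":0,"ry":0,"rz":0,"claw":0},{"tx":0,"ty":0,"tz":0.3,"rx":0,"ry":0,"rz":0,"claw":0},{"tx":0,"ty":0,"tz":0,"rx":0,"ry":0,"rz":0,"claw":0},{"tx":0,"ty":0,"tz":0,"rx":0,"ry":0,"rz":0,"claw":0}]'

```text
clock: 28.9
tcp_pos: [0.5174, 0.2183, 0.0733]
orientation: [180.0, -0.0, 100.0]
wrist_force: [-0.3, -0.2, -2.8]
finger_gap: 0.082
grip_force: 88.0
```

Request:
arm_command --moves '[{"tx":0,"ty":0,"tz":0.5,"rx":0,"ry":0,"rz":0,"claw":0},{"tx":0,"ty":0,"tz":0.5,"rx":0,"ry":0,"rz":0,"claw":0},{"tx":0,"ty":0,"tz":0.4,"rx":0,"ry":0,"rz":0,"claw":0},{"tx":0,"ty":0,"tz":0.4,"rx":0,"ry":0,"rz":0,"claw":0},{"tx":0,"ty":0,"tz":0.2,"rx":0,"ry":0,"rz":0,"claw":0},{"tx":0,"ty":0,"tz":0.2,"rx":0,"ry":0,"rz":0,"claw":0},{"tx":0,"ty":0,"tz":0.2,"rx":0,"ry":0,"rz":0,"claw":0},{"tx":0,"ty":0,"tz":0,"rx":0,"ry":0,"rz":0,"claw":0},{"tx":0,"ty":0,"tz":0,"rx":0,"ry":0,"rz":0,"claw":0},{"tx":0,"ty":0,"tz":0,"rx":0,"ry":0,"rz":0,"claw":0}]'

```text
clock: 30.15
tcp_pos: [0.5173, 0.2183, 0.0493]
orientation: [180.0, -0.0, 100.0]
wrist_force: [-0.2, 0.1, -3.7]
finger_gap: 0.086
grip_force: 88.0
```

Bottom edge at about 13 mm, free. I'll ease down to the floor until I feel contact.

Request:
arm_command --moves '[{"tx":0,"ty":0,"tz":0.1,"rx":0,"ry":0,"rz":0,"claw":0},{"tx":0,"ty":0,"tz":0.1,"rx":0,"ry":0,"rz":0,"claw":0},{"tx":0,"ty":0,"tz":0.1,"rx":0,"ry":0,"rz":0,"claw":0},{"tx":0,"ty":0,"tz":0.05,"rx":0,"ry":0,"rz":0,"claw":0},{"tx":0,"ty":0,"tz":0.05,"rx":0,"ry":0,"rz":0,"claw":0},{"tx":0,"ty":0,"tz":0,"rx":0,"ry":0,"rz":0,"claw":0},{"tx":0,"ty":0,"tz":0,"rx":0,"ry":0,"rz":0,"claw":0},{"tx":0,"ty":0,"tz":0,"rx":0,"ry":0,"rz":0,"claw":0},{"tx":0,"ty":0,"tz":0,"rx":0,"ry":0,"rz":0,"claw":0},{"tx":0,"ty":0,"tz":0,"rx":0,"ry":0,"rz":0,"claw":0}]'

```text
clock: 31.4
tcp_pos: [0.5178, 0.2183, 0.0465]
orientation: [179.9, -0.0, 100.0]
wrist_force: [-4.0, -4.1, 14.6]
finger_gap: 0.083
grip_force: 90.7
```

It's on the floor (force rises at TCP z 0.0465, as predicted). I'll release by opening partway to stay clear of the spare, then retreat straight up.

Request:
arm_command --moves '[{"tx":0,"ty":0,"tz":-0.1,"rx":0,"ry":0,"rz":0,"claw":8},{"tx":0,"ty":0,"tz":0,"rx":0,"ry":0,"rz":0,"claw":12},{"tx":0,"ty":0,"tz":0,"rx":0,"ry":0,"rz":0,"claw":18},{"tx":0,"ty":0,"tz":0,"rx":0,"ry":0,"rz":0,"claw":25},{"tx":0,"ty":0,"tz":0,"rx":0,"ry":0,"rz":0,"claw":32},{"tx":0,"ty":0,"tz":0,"rx":0,"ry":0,"rz":0,"claw":32},{"tx":0,"ty":0,"tz":-0.5,"rx":0,"ry":0,"rz":0,"claw":32},{"tx":0,"ty":0,"tz":-1.0,"rx":0,"ry":0,"rz":0,"claw":32},{"tx":0,"ty":0,"tz":-1.5,"rx":0,"ry":0,"rz":0,"claw":32},{"tx":0,"ty":0,"tz":-2,"rx":0,"ry":0,"rz":0,"claw":32}]'

```text
clock: 32.65
tcp_pos: [0.5173, 0.2183, 0.0975]
orientation: [180.0, -0.0, 100.0]
wrist_force: [0.8, 0.5, 0.5]
finger_gap: 0.32
grip_force: 0.0
```

Request:
arm_command --moves '[{"tx":0,"ty":0,"tz":-2,"rx":0,"ry":0,"rz":0,"claw":32},{"tx":0,"ty":0,"tz":-2,"rx":0,"ry":0,"rz":0,"claw":32},{"tx":0,"ty":0,"tz":-2,"rx":0,"ry":0,"rz":0,"claw":32},{"tx":0,"ty":0,"tz":-2,"rx":0,"ry":0,"rz":0,"claw":32},{"tx":0,"ty":0,"tz":-2,"rx":0,"ry":0,"rz":0,"claw":32},{"tx":-1,"ty":0,"tz":-2,"rx":0,"ry":0,"rz":0,"claw":32},{"tx":-2,"ty":0,"tz":-2,"rx":0,"ry":0,"rz":0,"claw":32},{"tx":-2,"ty":0,"tz":-1,"rx":0,"ry":0,"rz":0,"claw":32},{"tx":-1,"ty":0,"tz":0,"rx":0,"ry":0,"rz":0,"claw":32},{"tx":0,"ty":0,"tz":0,"rx":0,"ry":0,"rz":0,"claw":32}]'

```text
clock: 33.9
tcp_pos: [0.5276, 0.1585, 0.2455]
orientation: [-179.9, -0.0, 99.9]
wrist_force: [-0.6, 0.5, -0.2]
finger_gap: 0.319
grip_force: 0.0
```

Run:
```python
from edge import *
s=read_state();print(s["wrist_force"],s["clock"])
for z in(.095,.115):
    r,g,m=rect("wrist",z,10.0,(.480,.2777))
    br=(r.min(2)>110)
    for yi in (60,110,160,210,260):
        k=np.nonzero(br[:,yi])[0]; print(z,"y",round(g[yi]*1000),[(float(g[q[0]]*1000),float(g[q[-1]]*1000)) for q in np.split(k,np.nonzero(np.diff(k)>2)[0]+1) if len(q)>3])
K,T,p=cam("wrist")
for d in mark_of("panel","wrist")[:2]+mark_of("spare","wrist")[:2]: print(d["conf"],onz(d["centre"],K,T,.0625).round(4))
d=masks_of("panel","wrist")
for x in d[:2]:
    ys,xs=np.nonzero(x["mask"]); P=np.array([onz(q,K,T,.115) for q in np.c_[xs,ys][::20]])-[.480,.2777,0]; L=R.from_euler('z',-10,degrees=True).apply(P); print(x["conf"],L.min(0).round(3),L.max(0).round(3))
```

```text
[-0.57254104  0.53688519 -0.23911812] 33.9
0.095 y -50 [(-30.0, -21.0), (21.5, 30.5)]
0.095 y -25 [(-30.0, -21.0), (21.5, 30.5)]
0.095 y 0 [(-30.0, -21.5), (21.5, 30.5)]
0.095 y 25 [(-30.5, -21.5), (21.5, 30.5)]
0.095 y 50 []
0.115 y -50 [(-26.5, -18.0), (22.0, 30.0)]
0.115 y -25 [(-26.5, -18.5), (22.0, 30.5)]
0.115 y 0 [(-26.5, -18.5), (22.0, 30.5)]
0.115 y 25 [(-26.5, -19.0), (22.0, 30.0)]
0.115 y 50 []
0.64 [0.5082 0.2778 0.0625]
0.77 [0.4557 0.2701 0.0625]
0.92 [ 0.11  -0.36   0.115] [ 0.191 -0.216  0.115]
0.7 [-0.122 -0.399  0.115] [ 0.011 -0.2    0.115]
```

The panel top spans 22–30 mm across the rack at z = 0.115, so it's upright in the slot. The spare is unmoved, and the mark is about 4 mm off centre along the slot. I'll hand in.

```bash
python3 -c "
from rig import *
print(finish_job())"
```

```text
the job is handed in; nothing more can be done
None
```

I slid the panel out, pinched and lifted it, stood it upright on the floor of the empty slot, released it and handed the job in at about 34 s; my last check before that had it centred in the slot with the spare unmoved, the jars were not re-measured, no verdict came back, and I viewed 11 pictures where 10 were allowed.

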